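# Index the stop arm one hole towards the weld sample

## Robot

A 7-joint arm with a two-finger parallel gripper is mounted at the origin on a cart in front of the work surface, level with it; the furniture and walls round the work are solid. World frame = base frame: x ahead of the robot, y to its left, z up, the work surface at z = 0. Lengths are in m, angles in rad, forces in N, time in s.
With the tool pointing down it reaches from about 0.4 to 0.925 m from the base axis. Payload 4.1 kg.
Tool frame: the origin (TCP) lies on the centre line of the jaws, within the pads' length; the fingertips stand 14 mm ahead of it and the grasp point (between the pads) lies 5 mm behind it (ctrl.nose_length is the distance from the TCP to the fingertips, in m); z points along the fingers, y is the line along which they close (so a half turn about z gives the same grasp; the last joint's range is limited). The gripper opens to 85 mm and grips with 20 to 120 N. Pads are 22 mm wide; open, the fingers measure 114 mm over their backs; the gripper's body (76 mm by 85 mm) begins 54 mm behind the grasp point. The pads swing forward as they close: fully open they stand 13 mm farther back than shut.
Start: joints at [1.21, 0.398, 0.045, 1.537, -0.019, 1.207, -0.051], TCP at [0.168, -0.628, 0.245] pointing down, gripper open.
Joint ranges: [-2.82, 2.82], [-0.49, 2.23], [-1.37, 1.46], [0, 2.46], [-1.36, 4.5], [0.23, 2], [-2.94, 2.94]. Speed limits (rad/s): [2.57, 2.57, 3.14, 3.14, 3.14, 3.14, 3.14].

## Interface

Orientations are given as [roll, pitch, yaw] about the fixed x, y, z axes, in that order (R = Rz(yaw) Ry(pitch) Rx(roll)).
In Python, from station import ctrl gives the robot as it stands.
- The arm moves only by the shell command python3 -m inch 'ROWS' [FORCE]. ROWS is JSON, a list of rows, each a list of 3 entries, a list of its own where there are three numbers: the finger opening in m, from 0 to 0.0854, then the shift along the tool's x, y, z in m, then the turn about the tool's z in units of 5 degrees (1.0 is 5 degrees). In form: [[claw, [dx, dy, dz], roll], ...]. A call has exactly 10 rows; each row shifts and turns the commanded pose from where the row before left it, along the tool's axes as they then stand; what a row does not reach is not made up. A row lasts 1/8 s, in which the tool goes at most 62.5 mm and 10.7 degrees, less where a joint would pass 70% of its speed; a pose out of reach is approached as far as the arm can. A call is refused whole if a number of a shift passes 0.0625 or a number of a turn 1, either way. A call with a gripper value outside its range is refused whole. The fingers move at their own pace and stop on an object; FORCE is the grip in N (left out, the last holds). Time passes only in rows, so rows that do not move let the fingers close, or fill a call up. It gives the time, the measured TCP pose, the force, the opening and the grip force at its end, in the units of the state.
- ctrl.sense(): the state, without advancing time (a new reading comes with each control period).
- ctrl.capture(name): name is "scene" or "top"; returns (picture, depth): 420x560x3 uint8, blue, green, red; 420x560 float32, m along the optical axis (not along the pixel's ray), 0 where there is no reading.
- ctrl.get_calibration(name): a dict with "fx", "fy", "cx", "cy" (pixels), "eye" and "orientation" of the camera in the world. Camera axes: x right, y down, z forward; pixel columns grow to the right and rows downward; lengths in m; the calibration is good to about 2 mm. A picture is of the moment at which its call begins. get_calibration takes no time and is no camera call.
- ctrl.close_job(): hands the job in; it is judged then, once.
The state is a dict: "time_s": time; "joint_positions": joint angles; "joint_velocities": joint speeds; "effort": joint torques, N m; "ee_pos": TCP position; "orientation": TCP orientation; "contact_force": force on the tool from outside, world axes, zero at the start; "wrist_torque": the same for the moment, N m; "opening": finger opening in m; "grip_force": force on a finger pad.
Only numpy, scipy, OpenCV 4.12 (cv2) and the standard library are available. Lean on these libraries where they do the work, as an engineer would, in place of code of your own. Each camera call takes 0.05 s, during which the arm holds its last target. There are 200 camera calls.

## Task

The stop arm of the indexing jig is locked in a row of holes by an upright spring pin with a pull ring on top. Hook a fingertip through the ring and under its upper arc, lift the pin out of its hole without forcing it, swing the arm exactly one hole towards the side where the T-shaped weld sample lies, and let the pin drop fully home in that hole. Leave the weld sample, the flat plate and the centre punch beside the jig lying where they are.

Things in the scene. Friction and masses are not known exactly. Their poses are not given: they have to be found in the camera images.
- index_base: Fixed steel jig base. Origin on the table under the arm's pivot; x runs from the pivot roughly away from the robot along the middle line, y left of it, z up. Index plate 66 mm (x 107 to 173) by 196 mm (y -98 to 98), 18 mm high, with five 13 mm holes on an arc of 150 mm radius about the pivot, 15 degrees (0.262 rad) apart: -30, -15, 0, 15, 30.
- stop_arm (a joint): Angle (rad) of the flat aluminium arm about the vertical pivot: 0 along the base's x, growing to its +y (anticlockwise from above). Starts at 0 in the middle hole; next holes at +0.262 and -0.262. With the pin up it turns with light friction (about 0.6 N at the ring) and stays where left; in a hole it has 0.01 rad play.
- index_pin (a joint): Height (m) of the 10 mm round-ended spring pin: 0 fully home, 0.026 upper stop. It slides vertically in the arm, 150 mm from the pivot, and carries the ring. It must be up about 0.013 to leave its hole. Lifting takes 4 N at first, 7 N at the stop. Let go between holes it rests on the plate at 0.013 and drops in when the arm brings it over a hole.
- ring_center (a point): Centre of the pull ring, moving with pin and arm; 168 mm from the pivot, 81 mm above the table when home. Steel wire 7 mm thick, 49 mm clear inside, joined to the pin at its lowest point, leaning back 40 degrees: the upper arc is away from the pivot, the opening looks to the pivot and 40 degrees up. Fits a finger pointing away from the pivot and 40 to 60 degrees down.
- ring_top (a point): Middle of the wire of the ring's upper arc, 186 mm from the pivot, 103 mm above the table when home: lift it from below. All low parts: arm 34 mm wide, its top 34 mm above the table; pivot nut 44 mm high; the pin's dark housing under the ring, 26 mm wide, 52 mm high; stop bar across the arm's end, 60 mm wide, 43 mm high, 185 to 195 mm from the pivot.
- t_joint: Loose weld sample, an upside-down T of two steel plates: foot 45 x 80 mm, 5 mm thick, upright 4 mm plate in its middle to 40 mm height. Lies about 155 mm left or right of the jig's middle line (base y above or below 0): its side says which way to swing. Origin at the centre of its underside.
- coupon_1: Loose flat steel plate 50 x 100 x 8 mm with a weld bead, on the other side of the jig. Origin at the centre of its underside. Leave it alone.
- centre_punch: Loose round steel centre punch, 100 mm long, 11 mm thick, lying near the pivot on the base's +y side. Origin at the centre of its underside. Leave it alone.

How it is judged:
On the way, in this order (a step that is already met when the one before it is completed fails the run):
1. the pin is lifted clear of its starting hole (value of joint index_pin above 0.012 m and value of joint stop_arm between -0.1 and 0.1 rad), for 0.1 s.
2. the pin is fully home in the next hole on the weld sample's side (((y of t_joint in the frame of index_base above 0 m and value of joint stop_arm between 0.2318 and 0.2918 rad) or (y of t_joint in the frame of index_base below 0 m and value of joint stop_arm between -0.2918 and -0.2318 rad)) and value of joint index_pin below 0.002 m), for 0.2 s.
At the end, for the whole second after the job is handed in: The arm stands within 0.03 rad of the hole next to the middle one (0.262 rad) on the weld sample's side, at rest, the pin less than 2 mm from fully home, and the weld sample, the flat plate and the punch are within 20 mm of where they were (all of step 2 and velocity of joint stop_arm between -0.05 and 0.05 rad/s and distance of each of t_joint, coupon_1, centre_punch from where it was at the start of the episode below 0.02 m); the robot touches nothing.
It fails at once if the arm is swung past the neighbouring hole (more than half way to the one after) (value of joint stop_arm above 0.39 rad or value of joint stop_arm below -0.39 rad).
It fails at once if the arm is swung away from the weld sample's side ((y of t_joint in the frame of index_base above 0 m and value of joint stop_arm below -0.13 rad) or (y of t_joint in the frame of index_base below 0 m and value of joint stop_arm above 0.13 rad)).
It fails at once if the pin or its ring is forced or squeezed (more than 40 N) (contact force between the fingers and index_pin above 40 N).
It fails at once if the weld sample, the plate or the punch is lifted (15 mm) or pushed away (20 mm) (height (world z) of any of t_joint, coupon_1 above 0.015 m or height (world z) of centre_punch above 0.02 m or not (distance of t_joint from where it was at the start of the episode below 0.02 m) or not (distance of coupon_1 from where it was at the start of the episode below 0.02 m) or not (distance of centre_punch from where it was at the start of the episode below 0.02 m)).
It also fails if it takes over 58 s, if anything falls off the work surface, if the arm or the gripper's body presses on something with over 40 N, if the wrist force passes 120 N, or if a joint passes its speed limit or range.

## Working session

There is one attempt and no reset: what is moved stays moved. The work goes in short steps, Python scripts to look and compute and a shell command to move; the robot and the scene stay as the last step left them, time stands still between calls to the robot, and variables do not carry over. Pictures are saved under pics/ and viewed, at most 10 in all, crops included, and the job is handed in when it is done.

```bash
mkdir -p pics; ls
cat > h.py <<'E'
import numpy as np,cv2
from station import ctrl
from scipy.spatial.transform import Rotation as R
def cam(name,fn=None):
    im,d=ctrl.capture(name); c=ctrl.get_calibration(name)
    if fn: cv2.imwrite('pics/'+fn,im)
    return im,d,c
def rot(o):
    o=np.array(o,float)
    return o if o.shape==(3,3) else R.from_euler('xyz',o).as_matrix()
def pts(d,c):
    v,u=np.mgrid[:d.shape[0],:d.shape[1]]
    P=np.stack([(u-c['cx'])/c['fx']*d,(v-c['cy'])/c['fy']*d,d],-1)
    W=P@rot(c['orientation']).T+np.array(c['eye']); W[d==0]=np.nan
    return W
E
python3 - <<'E'
from h import *
for n in('scene','top'):
    im,d,c=cam(n,n+'0.png'); print(n,c); np.savez('/tmp/'+n,im=im,W=pts(d,c))
s=ctrl.sense(); print(s,ctrl.nose_length)
E
```

```text
pics
scene {'fx': 413.99044785583897, 'fy': 413.99044785583897, 'cx': 284.9292477332711, 'cy': 211.14748962555063, 'eye': array([-0.05593549,  0.40384415,  0.55838469]), 'orientation': array([-2.14865858,  0.00551135, -2.23269725])}
top {'fx': 498.2798585344196, 'fy': 498.2798585344196, 'cx': 278.7215148784446, 'cy': 211.9000510307693, 'eye': array([ 0.4017202 , -0.03659431,  1.0094023 ]), 'orientation': array([-3.01331372,  0.03517181, -1.59283977])}
{'time_s': 0.1, 'joint_positions': array([ 1.21001379,  0.39909285,  0.04500782,  1.53776659, -0.01865829,
        1.20687751, -0.05071978]), 'joint_velocities': array([-6.58621258e-05, -3.18836228e-03, -7.50482402e-05, -3.76367365e-03,
       -2.70884877e-04, -1.92956662e-03,  1.13447955e-03]), 'effort': array([ 4.45539408e-03, -4.76257682e+01,  1.37023933e+00, -2.54948097e+01,
        1.18804528e-02,  4.98750524e-03, -9.54744166e-06]), 'ee_pos': array([ 0.16811122, -0.62732193,  0.24437743]), 'orientation': array([-3.13987476e+00,  1.46779101e-04,  2.61915842e-01]), 'contact_force': array([ 0.15518757,  0.23481783, -0.04646292]), 'wrist_torque': array([-0.00396663, -0.01905912, -0.05754094]), 'grip_force': 0.0, 'opening': 0.0856078678035229} 0.014
```

View pics/scene0.png

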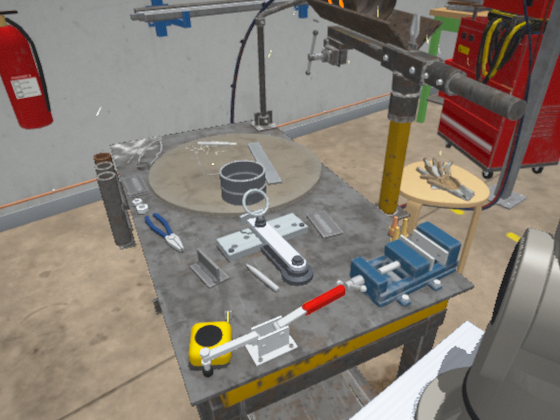

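View pics/top0.png

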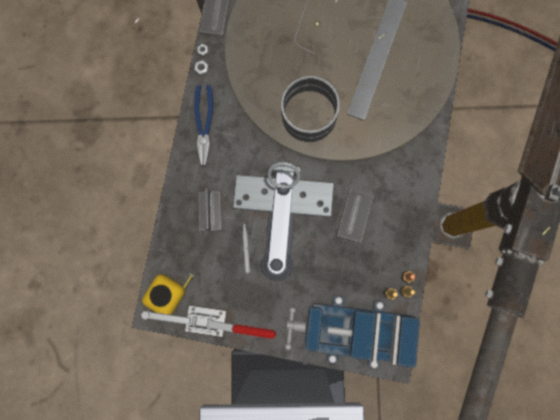

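The T sample lies left of the jig (top view, px 210,210), on the same side as the punch (246,250), so the swing is to +y. The pivot is at about (277,265), the ring at about (284,175); in the scene view the ring is at about (256,202).

Run:
```python
from h import *
for n,(u0,u1,v0,v1) in (('top',(262,306,155,200)),('scene',(235,275,180,225))):
    W=np.load('/tmp/%s.npz'%n)['W']; Q=W[v0:v1,u0:u1].reshape(-1,3); Q=Q[(Q[:,2]>.058)&(Q[:,2]<.125)]
    print(n,len(Q),Q.mean(0),Q.min(0),Q.max(0))
    H=Q[Q[:,2]>.098]; print(' top',len(H),H.mean(0),np.median(H,0))
    if n=='top': continue
    # circle fit in plane
    m=Q.mean(0);_,_,V=np.linalg.svd(Q-m);print(' normal',V[2])
W=np.load('/tmp/top.npz')['W']
for u,v in((277,265),(282,230),(246,250),(211,210),(246,265),(246,228)):print((u,v),W[v-1:v+2,u-1:u+2].reshape(-1,3).mean(0))
# index plate orientation & pivot: z between 12 and 24 mm
S=np.load('/tmp/scene.npz')['W']
for n,W in(('top',W),('scene',S)):
    for z0,z1,l in((.013,.023,'plate'),(.030,.037,'arm'),(.040,.047,'nut/bar')):
        m=(W[...,2]>z0)&(W[...,2]<z1)&(W[...,0]>.3)&(W[...,0]<.62)&(abs(W[...,1]+.04)<.12)
        k=W[m][:,:2].astype(np.float32)
        if len(k)>10:
            print(n,l,len(k),cv2.minAreaRect(k))
            if l[0]=='n': 
                for a in(k[k[:,0]<.4],k[k[:,0]>.45]): print('   ',len(a),a.mean(0) if len(a) else 0)
```

```text
top 307 [ 0.59210217 -0.01673807  0.08522574] [ 0.57049608 -0.04665445  0.05859188] [0.61288652 0.01415165 0.11071962]
 top 96 [ 0.60739265 -0.01835798  0.10324113] [ 0.60773261 -0.01918196  0.10332928]
scene 539 [ 0.63726173 -0.03390002  0.07729187] [ 0.56796886 -0.10508772  0.05807577] [0.69333087 0.01667839 0.10643011]
 top 53 [ 0.60554432 -0.01484123  0.1017389 ] [ 0.60568105 -0.01477395  0.10157968]
 normal [ 0.01200845  0.16129238 -0.98683361]
(277, 265) [4.23888426e-01 1.88183184e-04 4.47616221e-02]
(282, 230) [ 0.49230253 -0.01071433  0.0340645 ]
(246, 250) [0.45601427 0.0630613  0.01096942]
(211, 210) [0.53907163 0.13351255 0.0095897 ]
(246, 265) [0.42607079 0.06343521 0.01128784]
(246, 228) [0.50119267 0.06331408 0.00228606]
top plate 2962 ((0.45568662881851196, -0.032294124364852905), (0.3384028971195221, 0.20346486568450928), 9.552310943603516)
top arm 1669 ((0.4451996088027954, -0.03835111856460571), (0.3428972661495209, 0.13068747520446777), 23.406719207763672)
top nut/bar 296 ((0.4557102620601654, -0.046690359711647034), (0.34373602271080017, 0.1334729939699173), 13.508423805236816)
    80 [ 0.3111134  -0.07998608]
    135 [ 0.59853154 -0.01821449]
scene plate 1417 ((0.4536123275756836, -0.02723831683397293), (0.32648640871047974, 0.19570571184158325), 5.652609348297119)
scene arm 988 ((0.4438852071762085, -0.02197001874446869), (0.3474523425102234, 0.13245682418346405), 25.038827896118164)
scene nut/bar 258 ((0.45621025562286377, -0.04684487730264664), (0.3426187038421631, 0.13553933799266815), 12.55187702178955)
    105 [ 0.31546926 -0.07693414]
    100 [ 0.5923978  -0.01223992]
```

Run:
```python
from h import *
a=cv2.imread('pics/top0.png')[130:290,190:350]; b=cv2.imread('pics/scene0.png')[170:300,190:350]
a=cv2.resize(a,(480,480),interpolation=2); b=cv2.resize(b,None,fx=2,fy=2)
b=cv2.copyMakeBorder(b,0,480-b.shape[0],0,0,0); cv2.imwrite('pics/z.png',np.hstack([a,b]))
```

```text
(no output)
```

View pics/z.png

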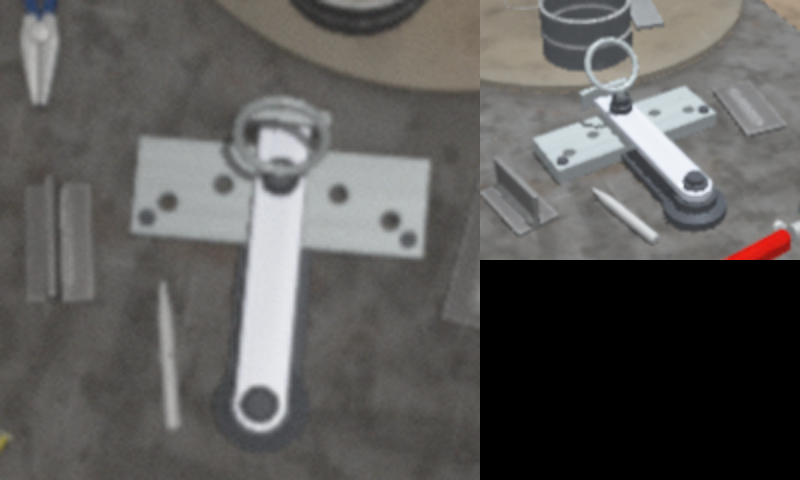

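```bash
python3 - <<'E'
from h import *
P=np.vstack([np.load('/tmp/%s.npz'%n)['W'].reshape(-1,3) for n in('top','scene')])
P=P[np.isfinite(P).all(1)]
print('cells z range of points >0.12; rows x, cols y')
for x in np.arange(0,1.1,.1):
    o=[]
    for y in np.arange(.4,-.9,-.1):
        q=P[(P[:,0]>=x)&(P[:,0]<x+.1)&(P[:,1]>=y)&(P[:,1]<y+.1)&(P[:,2]>.1),2]
        o.append('%3d-%3d'%(q.min()*100,q.max()*100) if len(q)>3 else '   .   ')
    print('%.1f'%x,' '.join(o))
print(P[:,1].min())
W=np.load('/tmp/top.npz')['W'];T=W[...,:2]
nut=W[(abs(W[...,2]-.0445)<.003)&(np.hypot(W[...,0]-.424,W[...,1])<.03)];print('nut',nut.mean(0),len(nut))
bar=W[(abs(W[...,2]-.043)<.003)&(np.hypot(W[...,0]-.605,W[...,1]+.018)<.04)];print('bar',bar.mean(0),bar.min(0),bar.max(0))
a=W[(abs(W[...,2]-.034)<.003)&(W[...,0]>.44)&(W[...,0]<.55)&(abs(W[...,1]+.01)<.03)];k=a[:,:2];k0=k-k.mean(0);print('arm',k.mean(0),np.linalg.svd(k0)[2][0])
p=W[(abs(W[...,2]-.018)<.003)&(W[...,0]>.5)&(W[...,0]<.62)&(abs(W[...,1]+.015)<.13)];print('plate',cv2.minAreaRect(p[:,:2].astype(np.float32)))
E
python3 -m inch '[[0.085,[0,0,-0.02],0],[0.085,[0,0,0],0],[0,[0,0,0],0],[0,[0,0,0],0],[0,[0,0,0],0],[0,[0,0,0],0],[0,[0,0,0],0],[0,[0,0,0],0],[0,[0,0,0],0],[0,[0,0,0],0]]' 20
python3 -c "
from h import *
s=ctrl.sense();print(s)"
```

```text
cells z range of points >0.12; rows x, cols y
0.0    .       .       .       .     10- 31  27- 32    .       .       .       .       .       .       .   
0.1    .       .       .       .       .       .       .       .       .       .       .       .       .   
0.2    .       .       .       .       .       .       .     32- 36    .       .       .       .       .   
0.3    .       .       .       .       .       .       .     31- 36  31- 36    .       .       .       .   
0.4    .       .       .       .       .       .       .     33- 34  10- 43  39- 42    .       .       .   
0.5    .       .       .       .       .       .       .     41- 42  10- 43  37- 41    .       .       .   
0.6    .       .       .       .       .     10- 11    .       .     32- 44  32- 44    .       .       .   
0.7    .       .       .       .       .       .     34- 35    .     39- 44  30- 43  40- 43    .       .   
0.8    .       .     26- 28    .       .       .       .       .     33- 35  22- 43  34- 42    .       .   
0.9    .       .       .       .       .       .       .       .       .     22- 4
[... 675 characters left out ...]
6,  0.38543371,  0.04628964,  1.51072691, -0.01832638,
        1.24568066, -0.05104167]), 'joint_velocities': array([-1.19614553e-03,  9.16417329e-05, -1.11914725e-03,  5.55037259e-04,
        2.45013589e-03,  9.09639241e-05,  1.20676106e-03]), 'effort': array([ 5.32730955e-04, -4.71680975e+01,  1.33252814e+00, -2.58091056e+01,
        1.17720329e-02,  4.82883734e-04, -1.00449543e-05]), 'ee_pos': array([ 0.1682726 , -0.62787715,  0.26537153]), 'orientation': array([3.14141573e+00, 2.15075945e-05, 2.61851322e-01]), 'contact_force': array([-0.1650179 , -0.55447203, -0.26558488]), 'wrist_torque': array([-0.00831146,  0.01040787, -0.02194021]), 'grip_force': 0.0, 'opening': 5.90824179978491e-05}
```

```bash
python3 -m inch '[[0,[0,-0.014,-0.03],0],[0,[0,-0.014,-0.03],0],[0,[0,-0.014,-0.03],0],[0,[0,-0.014,-0.03],0],[0,[0,-0.014,-0.03],0],[0,[0,-0.014,-0.03],0],[0,[0,-0.014,-0.03],0],[0,[0,-0.014,-0.03],0],[0,[0,-0.014,-0.03],0],[0,[0,0,0],0]]'
python3 -c "
from h import *
s=ctrl.sense();print(s['joint_positions'])
cam('scene','s1.png')"
```

```text
time_s: 2.6
ee_pos: [0.1355, -0.5061, 0.5386]
orientation: [3.135, -0.001, 0.262]
contact_force: [0.5, -0.4, -0.5]
opening: -0.0001
grip_force: 0.0
[ 1.18457251  0.09685347  0.04865928  1.29409941 -0.00484835  1.74432648
 -0.07689498]
```

View pics/s1.png

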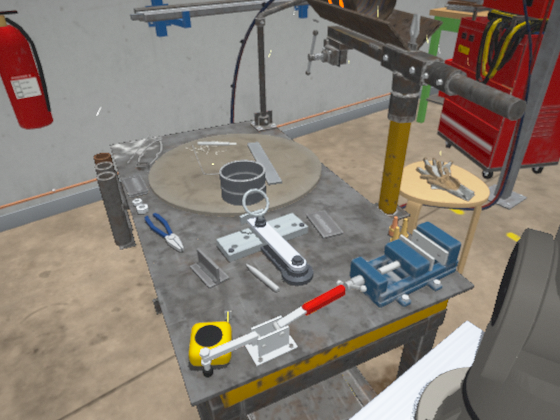

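```bash
python3 -m inch '[[0,[0.047,-0.034,0],0],[0,[0.047,-0.034,0],0],[0,[0.047,-0.034,0],0],[0,[0.047,-0.034,0],0],[0,[0.047,-0.034,0],0],[0,[0.047,-0.034,0],0],[0,[0.047,-0.034,0],0],[0,[0.047,-0.034,0],0],[0,[0.047,-0.034,0],0],[0,[0.047,-0.034,0],0]]'
python3 -c "
from h import *
s=ctrl.sense();print(s['joint_positions'])"
python3 -m inch '[[0,[0,0,0],1],[0,[0,0,0],1],[0,[0,0,0],1],[0,[0,0,0],1],[0,[0,0,0],0],[0,[0,0,-0.03],0],[0,[0,0,-0.03],0],[0,[0,0,-0.03],0],[0,[0,0,-0.03],0],[0,[0,0,-0.03],0]]'
python3 -c "
from h import *
s=ctrl.sense();print(s['joint_positions'])"
```

```text
time_s: 3.9
ee_pos: [0.5026, -0.0549, 0.5337]
orientation: [-3.141, 0.002, 0.261]
contact_force: [0.8, -0.1, -0.6]
opening: -0.0
grip_force: 0.0
[ 0.58158784  0.08925692 -0.61674333  1.32509701  0.05216632  1.74516676
 -1.33384058]
time_s: 5.15
ee_pos: [0.5048, -0.0582, 0.6395]
orientation: [-3.141, 0.003, -0.088]
contact_force: [0.7, -1.2, -0.7]
opening: 0.0
grip_force: 0.0
[ 0.07452262  0.13394126 -0.05414385  1.02978257  0.00716015  1.98144995
 -1.6351812 ]
```

```bash
python3 -m inch '[[0,[0.03,0,-0.05],0],[0,[0.03,0,-0.05],0],[0,[0.03,0,-0.05],0],[0,[0.03,0,-0.05],0],[0,[0.03,0,-0.05],0],[0,[0.03,0,-0.05],0],[0,[0.03,0,-0.05],0],[0,[0.03,0,-0.05],0],[0,[0.03,0,-0.05],0],[0,[0.03,0,-0.05],0]]'
python3 -c "
from h import *
s=ctrl.sense();print(s['joint_positions'])"
```

```text
time_s: 6.4
ee_pos: [0.608, -0.0678, 0.8138]
orientation: [-3.141, -0.416, -0.091]
contact_force: [-0.5, -0.1, -0.2]
opening: 0.0001
grip_force: 0.0
[-0.11831361  0.32771787  0.37893476  0.41740055 -0.18720857  1.9946995
 -1.55824795]
```

```bash
python3 -m inch '[[0,[0.02,0,-0.05],0],[0,[0.02,0,-0.05],0],[0,[0.02,0,-0.05],0],[0,[0.02,0,-0.05],0],[0,[0.02,0,-0.05],0],[0,[0.02,0,-0.05],0],[0,[0,0,0],0],[0,[0,0,0],0],[0,[0,0,0],0],[0,[0,0,0],0]]'
python3 -c "
from h import *
s=ctrl.sense();print(s['joint_positions'])"
```

```text
time_s: 7.65
ee_pos: [0.5175, -0.0576, 0.93]
orientation: [3.14, -0.642, -0.093]
contact_force: [0.4, 1.0, 0.1]
opening: -0.0
grip_force: 0.0
[-0.24872859  0.20122531  0.5550161   0.32284701 -0.22543969  1.99497718
 -1.56383296]
```

```bash
python3 -m inch '[[0,[0.02,0,-0.05],0],[0,[0.02,0,-0.05],0],[0,[0.02,0,-0.05],0],[0,[0,0,0],0],[0,[0,0,0.03],0],[0,[0,0,0.05],0],[0,[0,0,0.05],0],[0,[0,0,0.05],0],[0,[0,0,0.05],0],[0,[0,0,0],0]]'
python3 -c "
from h import *
s=ctrl.sense();print(s['joint_positions'])"
```

```text
time_s: 8.9
ee_pos: [0.6124, -0.064, 0.8103]
orientation: [3.135, -0.743, -0.09]
contact_force: [0.5, 0.2, 0.1]
opening: -0.0004
grip_force: 0.0
[-0.83984756 -0.02277896  0.81502401  0.98405148  0.097075    1.4337447
 -1.65784686]
```

```bash
python3 -m inch '[[0,[-0.035,-0.003,0.03],0],[0,[-0.035,-0.003,0.03],0],[0,[-0.035,-0.003,0.03],0],[0,[-0.035,-0.003,0.03],0],[0,[-0.035,-0.003,0.03],0],[0,[-0.035,-0.003,0.03],0],[0,[-0.035,-0.003,0.03],0],[0,[-0.035,-0.003,0.03],0],[0,[-0.035,-0.003,0.03],0],[0,[-0.035,-0.003,0.03],0]]'
cat >> h.py <<'E'
def go(t):
    s=ctrl.sense(); M=rot(s['orientation'])
    print('j',s['joint_positions'].round(2),'z',M[:,2].round(3),'tool delta',(M.T@(np.array(t)-s['ee_pos'])).round(4))
E
python3 -c "
from h import *
go([.538,-.011,.138])"
```

```text
time_s: 10.15
ee_pos: [0.5641, -0.0316, 0.3588]
orientation: [3.141, -0.756, -0.095]
contact_force: [0.8, 0.4, -0.1]
opening: -0.0002
grip_force: 0.0
j [-0.75 -0.27  0.54  2.16  0.64  0.56 -2.28] z [ 0.683 -0.065 -0.728] tool delta [-0.1718 -0.0181  0.1415]
```

```bash
python3 -m inch '[[0,[-0.013,-0.002,0.012],0],[0,[-0.013,-0.002,0.012],0],[0,[-0.013,-0.002,0.012],0],[0,[-0.013,-0.002,0.012],0],[0,[-0.013,-0.002,0.012],0],[0,[-0.013,-0.002,0.012],0],[0,[-0.013,-0.002,0.012],0],[0,[-0.013,-0.002,0.012],0],[0,[-0.013,-0.002,0.012],0],[0,[0,0,0],0]]'
python3 -c "
from h import *
go([.538,-.011,.138])"
```

```text
time_s: 11.4
ee_pos: [0.5552, -0.0128, 0.211]
orientation: [3.14, -0.743, -0.09]
contact_force: [0.4, 0.7, 0.5]
opening: 0.0001
grip_force: 0.0
j [-1.06 -0.07  0.9   2.37  1.22  0.23 -2.94] z [ 0.674 -0.063 -0.736] tool delta [-0.0621 -0.0003  0.0421]
```

```bash
python3 -m inch '[[0,[0,0,-0.01],-1],[0,[0,0,-0.01],-1],[0,[0,0,-0.01],-1],[0,[0,0,-0.01],-1],[0,[0,0,-0.01],-1],[0,[0,0,-0.01],-1],[0,[0,0,0],-1],[0,[0,0,0],-1],[0,[0,0,0],-1],[0,[0,0,0],-1]]'
python3 -c "
from h import *
go([.538,-.011,.138])"
python3 -m inch '[[0,[0,0,0],-1],[0,[0,0,0],-1],[0,[0,0,0],-1],[0,[0,0,0],-1],[0,[0,0,0],-1],[0,[0,0,0],-1],[0,[0,0,0],-1],[0,[0,0,0],-1],[0,[0,0,0],-1],[0,[0,0,0],-1]]'
python3 -c "
from h import *
go([.538,-.011,.138])"
```

```text
time_s: 12.65
ee_pos: [0.5148, -0.0111, 0.2573]
orientation: [2.524, -0.45, 0.925]
contact_force: [0.6, 0.7, 0.3]
opening: 0.0
grip_force: 0.0
j [-1.18 -0.38  0.81  2.39  1.17  0.59 -1.97] z [ 0.676 -0.065 -0.734] tool delta [-0.0393 -0.0508  0.1032]
time_s: 13.9
ee_pos: [0.5148, -0.0112, 0.2575]
orientation: [2.402, 0.12, 1.605]
contact_force: [-0.3, -0.1, 0.2]
opening: -0.0002
grip_force: 0.0
j [-1.27 -0.44  0.86  2.39  1.21  0.66 -1.13] z [ 0.676 -0.065 -0.734] tool delta [ 0.0137 -0.0628  0.1033]
```

```bash
python3 -m inch '[[0,[0,0,0.004],-1],[0,[0,0,0.004],-1],[0,[0,0,0.004],-1],[0,[0,0,0.004],-1],[0,[0,0,0.004],-1],[0,[0,0,0.004],-1],[0,[0,0,0.004],-1],[0,[0,0,0.004],-1],[0,[0,0,0.004],-1],[0,[0,0,0.004],-1]]'
python3 -m inch '[[0,[0,0,0],-1],[0,[0,0,0],-1],[0,[0,0,0],-1],[0,[0,0,0],-1],[0,[0,0,0],-1],[0,[0,0,0],-1],[0,[0,0,0],0],[0,[0,0,0],0],[0,[0,0,0],0],[0,[0,0,0],0]]'
python3 -c "
from h import *
go([.538,-.011,.138])"
```

```text
time_s: 15.15
ee_pos: [0.5421, -0.0138, 0.2279]
orientation: [2.709, 0.63, 2.381]
contact_force: [-0.9, 0.2, 0.1]
opening: 0.0002
grip_force: 0.0
time_s: 16.4
ee_pos: [0.5413, -0.0132, 0.2258]
orientation: [-3.141, 0.743, 3.048]
contact_force: [0.3, 0.6, -0.1]
opening: -0.0
grip_force: 0.0
j [-1.48 -0.4   1.12  2.38  1.37  0.6   0.15] z [ 0.674 -0.064 -0.736] tool delta [0.0619 0.002  0.0623]
```

```bash
python3 -m inch '[[0,[0.0065,0,0.0065],0],[0,[0.0065,0,0.0065],0],[0,[0.0065,0,0.0065],0],[0,[0.0065,0,0.0065],0],[0,[0.0065,0,0.0065],0],[0,[0.0065,0,0.0065],0],[0,[0.0065,0,0.0065],0],[0,[0.0065,0,0.0065],0],[0,[0.0065,0,0.0065],0],[0,[0,0,0],0]]'
python3 - <<'E'
from h import *
go([.538,-.011,.138])
im,d,c=cam('scene','s2.png');np.savez('/tmp/s2',W=pts(d,c))
im2,d,c=cam('top');np.savez('/tmp/t2',W=pts(d,c),im=im2)
cv2.imwrite('pics/c2.png',np.hstack([cv2.resize(im[150:310,170:350],None,fx=2.2,fy=2.2),cv2.resize(im2[130:290,190:370],None,fx=2.2,fy=2.2)]))
E
```

```text
time_s: 17.65
ee_pos: [0.5389, -0.0129, 0.1539]
orientation: [-3.142, 0.736, 3.047]
contact_force: [0.2, 0.5, 0.3]
opening: 0.0001
grip_force: 0.0
j [-1.81 -0.49  1.45  2.46  1.72  0.67 -0.16] z [ 0.668 -0.063 -0.741] tool delta [0.0114 0.0018 0.0111]
```

View pics/c2.png

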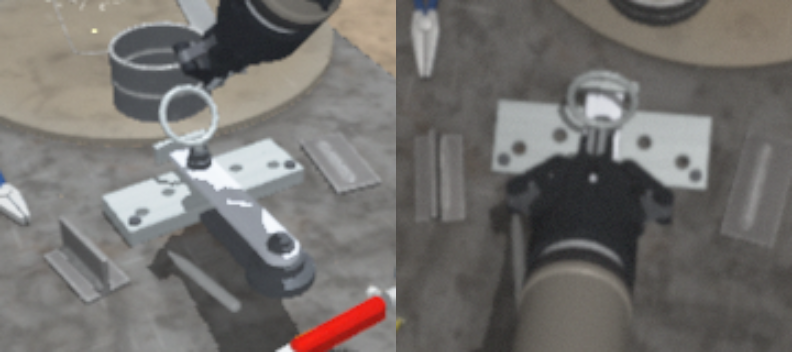

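```bash
python3 -m inch '[[0,[0.002,0,0.009],0],[0,[0.002,0,0.009],0],[0,[0.002,0,0.009],0],[0,[0.002,0,0.009],0],[0,[0.002,0,0.009],0],[0,[0,0,0],0],[0,[0,0,0],0],[0,[0,0,0],0],[0,[0,0,0],0],[0,[0,0,0],0]]'
python3 - <<'E'
from h import *
go([.592,-.0166,.0795])
im,d,c=cam('scene');im2,d2,c2=cam('top')
cv2.imwrite('pics/c3.png',np.hstack([cv2.resize(im[170:250,215:315],None,fx=4,fy=4),cv2.resize(im2[140:220,240:340],None,fx=4,fy=4)]))
E
```

```text
time_s: 19.0
ee_pos: [0.5372, -0.0154, 0.1523]
orientation: [3.141, 0.729, 3.048]
contact_force: [-0.2, -0.4, 0.2]
opening: -0.0
grip_force: 0.0
j [-1.8  -0.49  1.45  2.46  1.71  0.66 -0.14] z [ 0.663 -0.061 -0.746] tool delta [0.0077 0.0038 0.0907]
```

View pics/c3.png

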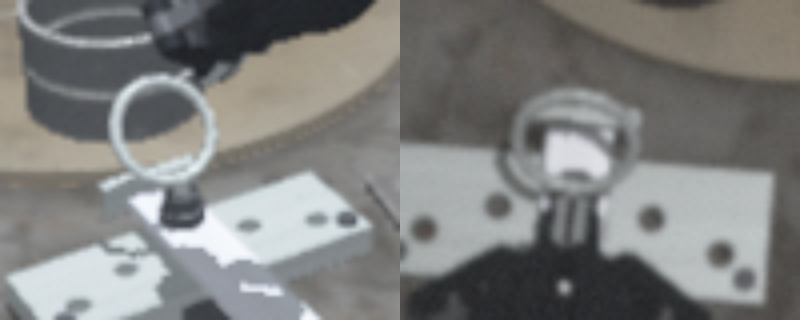

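```bash
cat > fk.py <<'E'
import numpy as np, itertools
from scipy.optimize import least_squares
from scipy.spatial.transform import Rotation as R
D=[([1.21001,.39909,.045008,1.53777,-.01866,1.20688,-.05072],[.16811,-.62732,.24438],[-3.13987,0,.26192]),
([1.20915,.38543,.04629,1.51073,-.01833,1.24568,-.05104],[.16827,-.62788,.26537],[3.1414,0,.26185]),
([1.18457,.09685,.04866,1.2941,-.00485,1.74433,-.0769],[.1355,-.5061,.5386],[3.135,-.001,.262]),
([.58159,.08926,-.61674,1.3251,.05217,1.74517,-1.33384],[.5026,-.0549,.5337],[-3.141,.002,.261]),
([.07452,.13394,-.05414,1.02978,.00716,1.98145,-1.63518],[.5048,-.0582,.6395],[-3.141,.003,-.088]),
([-.11831,.32772,.37893,.4174,-.18721,1.9947,-1.55825],[.608,-.0678,.8138],[-3.141,-.416,-.091]),
([-.24873,.20123,.55502,.32285,-.22544,1.99498,-1.56383],[.5175,-.0576,.93],[3.14,-.642,-.093]),
([-.83985,-.02278,.81502,.98405,.09708,1.43374,-1.65785],[.6124,-.064,.8103],[3.135,-.743,-.09]),
([-1.48,-.4,1.12,2.38,1.37,.6,.15],[.5413,-.0132,.2258],[-3.141,.743,3.048]),
([-1.8,-.49,1.45,2.46,1.71,.66,-.14],[.5372,-.0154,.1523],[3.141,.729,3.048])]
def mats(q,p,s):
    # p: base yaw, xb,yb, z0, a1, L1, a2, L2, a3(y..), L3, off7
    T=np.eye(4)
    def tr(x,y,z): M=np.eye(4);M[:3,3]=x,y,z;return M
    def ro(ax,a): M=np.eye(4);M[:3,:3]=R.from_euler(ax,a).as_matrix();return M
    seq=[ro('z',p[0]),tr(p[1],p[2],p[3]),ro('z',s[0]*q[0]),tr(p[11],0,0),ro('y',q[1]),ro('z',s[1]*q[2]),tr(p[4],p[12],p[5]),ro('y',q[3]),tr(p[6],p[13],p[7]),ro('z',s[2]*q[4]),ro('y',q[5]),tr(p[8],p[14],p[9]),ro('z',s[3]*q[6]+p[10])]
    for M in seq: T=T@M
    return T
def res(p,s,D=D):
    o=[]
    for q,x,e in D:
        T=mats(q,p,s);o+=list((T[:3,3]-x)*5);o+=list((R.from_matrix(T[:3,:3]).inv()*R.from_euler('xyz',e)).as_rotvec())
    return np.array(o)
p0=np.array([0,0,0,.33,0,.35,0,.35,0,.3,0]+[0]*4,float)
if __name__=='__main__':
    best=None
    for s in itertools.product([1,-1],repeat=4):
        for y in(0,1.57,3.1,-1.57):
            p=p0.copy();p[10]=y
            for y0 in (0,):
                r=least_squares(res,p,args=(s,),max_nfev=60)
                if best is None or r.cost<best[0]: best=(r.cost,s,r.x);
    print(best[0],best[1],best[2].round(4)); f=res(best[2],best[1]).reshape(-1,6); print(abs(f).max(1).round(4))
    np.savez('fk.npz',p=best[2],s=best[1])
E
python3 fk.py
```

```text
0.0011213597812558952 (-1, -1, -1, -1) [ 1.70000e-03 -3.20000e-03 -1.50000e-03  2.77800e-01  8.00000e-04
  5.13400e-01 -1.00000e-03  4.78100e-01  3.40000e-03  3.37900e-01
  1.57430e+00  4.20000e-03  1.67187e+01 -1.67573e+01 -1.90000e-03]
[0.0052 0.0051 0.0076 0.0241 0.0075 0.0101 0.0085 0.004  0.0141 0.0138]
```

```bash
cat > ik.py <<'E'
from fk import *
f=np.load('fk.npz');p,s=f['p'],f['s']
lo=np.array([-2.82,-.49,-1.37,0,-1.36,.23,-2.94]);hi=np.array([2.82,2.23,1.46,2.46,4.5,2,2.94])
def best(tcp,th,head,flip,n=40,seed=0):
    Z=np.array([np.sin(th)*np.cos(head),np.sin(th)*np.sin(head),-np.cos(th)])
    M=(R.from_euler('z',head)*R.from_euler('y',-th)*R.from_euler('x',np.pi)*R.from_euler('z',np.pi*flip)).as_matrix()
    rng=np.random.default_rng(seed);B=[]
    for i in range(n):
        q0=rng.uniform(lo,hi)
        def fun(q):
            T=mats(q,p,s);return np.r_[(T[:3,3]-tcp)*10,R.from_matrix(T[:3,:3].T@M).as_rotvec()*3,.01*(q-(lo+hi)/2)/(hi-lo)]
        r=least_squares(fun,q0,bounds=(lo-1e-6,hi+1e-6),max_nfev=60)
        if np.abs(r.fun[:6]).max()<.02: B.append((np.minimum(r.x-lo,hi-r.x).min(),r.x))
    B.sort(key=lambda b:-b[0]);return B
if __name__=='__main__':
    for th in(.5,.6,.74):
        for tcp in([.537,-.0115,.14],[.592,-.0166,.0795],[.595,-.018,.12]):
            for flip in(0,1):
                b=best(np.array(tcp),th,-.09,flip)
                print(th,tcp,flip,len(b),*[(round(m,2),q.round(2).tolist()) for m,q in b[:1]], *[q.round(1).tolist() for m,q in b[1:] if abs(q-b[0][1]).max()>.6][:2])
E
time python3 ik.py
```

```text
0.5 [0.537, -0.0115, 0.14] 0 17 (np.float64(0.15), [1.0, 0.21, -1.22, 2.3, 0.89, 0.41, -2.6]) [0.2, 0.1, -0.3, 2.3, 0.5, 0.3, -2.2] [0.0, 0.1, -0.2, 2.3, 0.4, 0.3, -2.2]
0.5 [0.537, -0.0115, 0.14] 1 20 (np.float64(0.16), [0.99, 0.2, -1.21, 2.3, 0.88, 0.41, 0.55]) [-1.2, 0.4, 1.3, 2.3, -1.0, 0.4, 2.4] [0.3, 0.1, -0.4, 2.3, 0.5, 0.3, 0.9]
0.5 [0.592, -0.0166, 0.0795] 0 17 (np.float64(0.05), [0.59, 0.38, -0.8, 2.23, 1.25, 0.38, -2.89]) [-0.7, 0.4, 0.8, 2.2, -1.2, 0.2, -0.6] [-0.8, 0.5, 0.9, 2.2, -1.4, 0.3, -0.5]
0.5 [0.592, -0.0166, 0.0795] 1 20 (np.float64(0.23), [0.84, 0.5, -1.12, 2.23, 1.38, 0.55, 0.18]) [-0.7, 0.4, 0.8, 2.2, -1.2, 0.2, 2.5] [-0.7, 0.4, 0.8, 2.2, -1.2, 0.2, 2.5]
0.5 [0.595, -0.018, 0.12] 0 17 (np.float64(0.2), [0.72, 0.32, -0.93, 2.2, 1.02, 0.43, -2.66]) [-1.0, 0.6, 1.2, 2.2, -1.3, 0.5, -0.6] [-1.0, 0.6, 1.2, 2.2, -1.3, 0.5, -0.6]
0.5 [0.595, -0.018, 0.12] 1 20 (np.float64(0.25), [0.87, 0.39, -1.12, 2.2, 1.13, 0.51, 0.4]) [-1.0, 0.5, 1.1, 2.2, -1.2, 0.4, 2.5] [0.3, 0.2, -0.5, 2.2, 0.8, 0.3, 0.7]
0.6 [0.537, -0.0115, 0.14] 0 16 (np.float64(-0.0), [0.58, 0.1, -0.76, 2.
[... 903 characters left out ...]
8 (np.float64(0.07), [-1.1, 1.0, 1.32, 2.39, 4.05, 0.82, 0.07]) [0.7, 0.5, -1.0, 2.4, 2.1, 0.6, 2.6] [0.6, 0.4, -0.8, 2.4, 2.2, 0.5, 2.4]
0.74 [0.592, -0.0166, 0.0795] 1 21 (np.float64(0.07), [-0.94, 0.62, 1.0, 2.39, 3.81, 0.48, -2.63]) [1.0, 0.7, -1.3, 2.4, 2.0, 0.8, -0.3] [0.9, 0.6, -1.2, 2.4, 2.1, 0.7, -0.4]
0.74 [0.595, -0.018, 0.12] 0 18 (np.float64(0.09), [0.73, 0.32, -0.95, 2.37, 2.02, 0.43, 2.63]) [-1.1, 0.9, 1.4, 2.4, 4.2, 0.8, -0.0] [-1.1, 0.9, 1.4, 2.4, 4.2, 0.8, -0.0]
0.74 [0.595, -0.018, 0.12] 1 22 (np.float64(0.09), [0.93, 0.44, -1.21, 2.37, 1.93, 0.56, -0.36]) [0.4, 0.3, -0.6, 2.4, 2.2, 0.3, -0.7] [0.4, 0.2, -0.5, 2.4, 2.2, 0.3, -0.7]
real	2m22.933s
user	2m21.742s
sys	0m0.259s
```

```bash
cat > sim.py <<'E'
from ik import *
L=np.array([2.57]*2+[3.14]*5)*.7/8
m=.005
def err(q,x,M):
    T=mats(q,p,s);return np.r_[x-T[:3,3],R.from_matrix(M@T[:3,:3].T).as_rotvec()]
def jac(q):
    T0=mats(q,p,s);J=np.zeros((6,7))
    for i in range(7):
        d=q.copy();d[i]+=1e-5;T=mats(d,p,s);J[:3,i]=(T[:3,3]-T0[:3,3])/1e-5;J[3:,i]=R.from_matrix(T[:3,:3]@T0[:3,:3].T).as_rotvec()/1e-5
    return J
def row(q,sh,roll,lam=.05,it=8,w=.3):
    T=mats(q,p,s);x=T[:3,3]+T[:3,:3]@sh;M=T[:3,:3]@R.from_euler('z',roll*5,degrees=True).as_matrix()
    g=q.copy();W=np.diag([1,1,1,w,w,w])
    for _ in range(it):
        J=W@jac(g);e=W@err(g,x,M)
        g=np.clip(g+J.T@np.linalg.solve(J@J.T+lam**2*np.eye(6)*.1,e),lo+m,hi-m)
    d=g-q;k=max(1,np.abs(d/L).max());return q+d/k
def run(q,rows,**k):
    q=np.array(q,float)
    for sh,r in rows:q=row(q,np.array(sh),r,**k)
    return q
def show(q):
    T=mats(q,p,s);z=T[:3,2];print('j',q.round(2),'x',T[:3,3].round(3),'tilt %.2f head %.2f'%(np.arccos(-z[2]),np.arctan2(z[1],z[0])))
if __name__=='__main__':
    Q=[d[0] for d in D]
    for w in(.3,1):
      for lam in(.02,.1):
        print('w',w,lam)
        show(run(Q[2],[([.047,-.034,0],0)]*10,w=w,lam=lam))
        show(run(Q[3],[([0,0,0],1)]*4+[([0,0,-.03],0)]*5,w=w,lam=lam))
        show(run(Q[4],[([.03,0,-.05],0)]*10,w=w,lam=lam))
        show(run(Q[5],[([.02,0,-.05],0)]*6,w=w,lam=lam))
        show(run(Q[6],[([.02,0,-.05],0)]*3+[([0,0,.03],0)]+[([0,0,.05],0)]*4,w=w,lam=lam))
        show(run(Q[7],[([-.035,-.003,.03],0)]*10,w=w,lam=lam))
E
python3 sim.py
```

```text
w 0.3 0.02
j [ 0.58  0.08 -0.61  1.33  0.05  1.75 -1.33] x [ 0.503 -0.058  0.536] tilt 0.01 head -1.22
j [ 0.45  0.21 -0.61  0.86  0.14  2.   -1.74] x [ 0.546 -0.054  0.685] tilt 0.11 head 0.08
j [ 0.04  0.82 -0.01  0.    0.03  2.   -1.62] x [ 0.828 -0.082  0.631] tilt 0.32 head -0.08
j [ 0.3   0.89  0.05  0.   -0.33  2.   -1.9 ] x [ 0.82  -0.211  0.583] tilt 0.35 head 0.54
j [ 0.05  0.34  0.19  0.78 -0.24  1.39 -1.69] x [ 0.787 -0.12   0.709] tilt 0.66 head 0.07
j [-0.77 -0.29  0.54  2.17  0.66  0.58 -2.3 ] x [ 0.56  -0.03   0.353] tilt 0.74 head -0.10
w 0.3 0.1
j [ 0.58  0.08 -0.61  1.33  0.05  1.75 -1.33] x [ 0.503 -0.058  0.536] tilt 0.01 head -1.22
j [ 0.46  0.2  -0.61  0.86  0.14  2.   -1.73] x [ 0.544 -0.054  0.685] tilt 0.11 head 0.08
j [ 0.03  0.32  0.02  0.    0.01  1.82 -1.62] x [ 0.594 -0.069  1.03 ] tilt 0.99 head -0.06
j [ 0.02  0.29  0.36  0.   -0.31  1.95 -1.62] x [ 0.537 -0.067  1.017] tilt 0.90 head -0.08
j [-0.46  0.11  0.63  0.74 -0.11  1.4  -1.58] x [ 0.662 -0.072  0.903] tilt 0.91 head -0.08
j [-0.76 -0.29  0.53  2.17  0.65  0.58 -2.29] x [ 0.56  -0.03   0.353] 
[... 434 characters left out ...]
-1.66] x [ 0.811 -0.096  0.672] tilt 0.61 head -0.01
j [-0.77 -0.29  0.54  2.17  0.66  0.58 -2.3 ] x [ 0.56  -0.03   0.353] tilt 0.74 head -0.10
w 1 0.1
j [ 0.58  0.08 -0.61  1.33  0.05  1.75 -1.33] x [ 0.503 -0.058  0.536] tilt 0.01 head -1.22
j [ 0.45  0.21 -0.61  0.86  0.14  2.   -1.74] x [ 0.545 -0.054  0.685] tilt 0.11 head 0.08
j [ 0.05  0.48  0.03  0.   -0.04  2.   -1.63] x [ 0.66 -0.07  0.89] tilt 0.66 head -0.03
j [ 0.06  0.36  0.36  0.   -0.36  2.   -1.63] x [ 0.569 -0.072  0.97 ] tilt 0.79 head -0.06
j [-0.47  0.13  0.65  0.76 -0.14  1.4  -1.58] x [ 0.67  -0.07   0.885] tilt 0.88 head -0.07
j [-0.77 -0.29  0.54  2.17  0.66  0.58 -2.29] x [ 0.56  -0.03   0.353] tilt 0.74 head -0.10
```

```bash
cat > plan.py <<'E'
import numpy as np,sys
from scipy.spatial.transform import Rotation as R
from math import cos,sin
f=np.load('fk.npz');p,s=f['p'],f['s']
lo=np.array([-2.82,-.49,-1.37,0,-1.36,.23,-2.94])+.02;hi=np.array([2.82,2.23,1.46,2.46,4.5,2,2.94])-.02
SG=np.array([s[0],1,s[1],1,s[2],1,s[3]])
OFF=[(0,0,0),(p[11],0,0),(0,0,0),(p[4],p[12],p[5]),(p[6],p[13],p[7]),(0,0,0),(p[8],p[14],p[9])]
def fkj(q):
    A=R.from_euler('z',p[0]).as_matrix();x=A@np.array(p[1:4]);ax=[];o=[]
    for i in range(7):
        x=x+A@OFF[i];a=SG[i]*q[i]+(p[10] if i==6 else 0);c,n=cos(a),sin(a)
        if i%2==0: k=A[:,2];B=np.array([[c,-n,0],[n,c,0],[0,0,1]])
        else: k=A[:,1];B=np.array([[c,0,n],[0,1,0],[-n,0,c]])
        ax.append(k*SG[i]);o.append(x);A=A@B
    J=np.array([np.r_[np.cross(k,x-oo),k] for k,oo in zip(ax,o)]).T
    return x,A,J,o[3]
def rv(M):
    v=np.array([M[2,1]-M[1,2],M[0,2]-M[2,0],M[1,0]-M[0,1]])/2;n=np.linalg.norm(v)
    return v if n<1e-9 else v*(np.arctan2(n,(np.trace(M)-1)/2)/n)
L=np.array([2.57]*2+[3.14]*5)*.65/8
def rz(a): c,n=cos(a),sin(a);return np.array([[c,-n,0],[n,c,0],[0,0,1]])
def seg(q,target,roll=0,step=.05,minrows=0):
    """straight move to world target with total roll (units); returns q, rows, ok"""
    x,A,_,_=fkj(q);d=np.array(target)-x;n=max(int(np.ceil(np.linalg.norm(d)/step)),int(abs(roll)+.99),minrows,1)
    for i in range(1,n+1):
        X=x+d*i/n;M=A@rz(roll*i/n*np.pi/36);q0=q
        for _ in range(2):
            y,B,J,e=fkj(q);r=np.r_[X-y,rv(M@B.T)];q=q+J.T@np.linalg.solve(J@J.T+1e-4*np.eye(6),r)
        if (q<lo).any() or (q>hi).any() or (abs(q-q0)>L).any() or np.linalg.norm(r[:3])>.02: return q,i,False
        if e[2]<.35: return q,i,False
    return q,n,True
E
cat > search.py <<'E'
from plan import *
import time
q0=np.array([-1.80,-.49,1.45,2.46,1.71,.66,-.14])
q0=np.clip(q0,lo+.001,hi-.001)
rng=np.random.default_rng(int(sys.argv[1]))
C=np.array([.5905,-.0165,.081])
def endtest(q):
    t=fkj(q)[1][:,2]
    for k in (-.12,-.06,-.03,.002): 
        q,n,ok=seg(q,C+k*t,step=.03)
        if not ok: return None
    q1=q
    for d in([.01,0,.05],[.01,.05,.05],[.01,.05,-.02]):
        q,n,ok=seg(q,C+.002*t+d,step=.02)
        if not ok:return None
    return q1,q
# get out first: back along the way we came
st,n,ok=seg(q0,[.54,-.013,.23]);print('start',st.round(2),ok)
beam=[(0,st,[])]
t0=time.time();found=[]
while time.time()-t0<240:
    new=[]
    for sc,q,h in beam:
        for _ in range(25):
            tgt=np.array([rng.uniform(.2,.8),rng.uniform(-.15,.6),rng.uniform(.25,.8)])
            if rng.random()<.25: tgt=np.array([.55,-.013,.28])+rng.normal(0,.05,3)
            roll=rng.choice([0,0,0,-9,9,-18,18,-5,5])
            g,n,ok=seg(q,tgt,roll)
            if not ok: continue
            r,_,ok=seg(g,[.52,-.01,.27])
            # score: j3 negative desired
            new.append((g[2]-.5*g[0]+.3*abs(g[4]-1.7)*0+.2*rng.random(),g,h+[(tgt.round(2).tolist(),int(roll),n)]))
            if ok:
                e=endtest(r)
                if e is not None:
                    found.append((sum(a[2] for a in new[-1][2]),new[-1][2],r,e));
    if not new or len(new[0][2])>8 or len(found)>5:
        if found: break
        beam=[(0,st,[])];continue
    new.sort(key=lambda a:a[0]);
    beam=new[:12]+[new[i] for i in rng.integers(0,len(new),8)]
found.sort(key=lambda a:a[0])
print(len(found),'best j3',min(b[1][2] for b in beam))
for a in found[:3]:print(a[0],a[1],'\n',a[2].round(2),[k.round(2) for k in a[3]])
E
for i in 1 2 3; do python3 search.py $i > /tmp/o$i & done; wait; cat /tmp/o?
```

```text
start [-1.48 -0.42  1.1   2.39  1.39  0.63  0.13] True
0 best j3 -0.12011553755269666
start [-1.48 -0.42  1.1   2.39  1.39  0.63  0.13] True
0 best j3 -0.28651236613849695
start [-1.48 -0.42  1.1   2.39  1.39  0.63  0.13] True
0 best j3 -0.2524374289941714
```

```bash
cat > back.py <<'E'
from plan import *
from ik import best
C=np.array([.5905,-.0165,.081])
for th in(.6,.66,.73):
    t=np.array([sin(th)*cos(-.09),sin(th)*sin(-.09),-cos(th)])
    for flip in(0,1):
        sols=best(C+.002*t,th,-.09,flip,n=30,seed=3)
        seen=[]
        for m,q in sols:
            if m<.03 or any(abs(q-k).max()<.25 for k in seen):continue
            seen.append(q)
            o=[]
            g=q;ok=True
            for tgt in(C-.03*t,C-.05*t,C-.07*t,[.55,-.013,.2],[.55,-.013,.28],[.52,-.01,.4]):
                g,n,ok=seg(g,tgt,step=.02)
                if not ok:break
                o.append(g.round(2).tolist())
            print(th,flip,round(m,2),q.round(2).tolist(),len(o),ok,o[-1] if o else g.round(2).tolist())
E
python3 back.py
```

```text
0.6 0 0.11 [-1.08, 0.95, 1.35, 2.29, 4.39, 0.78, -0.17] 0 False [-1.11, 0.92, 1.39, 2.31, 4.43, 0.77, -0.2]
0.6 0 0.11 [-0.95, 0.59, 1.05, 2.3, 4.39, 0.39, -0.01] 0 False [-0.98, 0.54, 1.07, 2.31, 4.47, 0.35, -0.07]
0.6 0 0.06 [0.42, 0.33, -0.6, 2.31, 1.75, 0.29, 2.86] 0 False [0.41, 0.29, -0.58, 2.32, 1.65, 0.27, 2.94]
0.6 1 0.16 [0.91, 0.56, -1.21, 2.3, 1.69, 0.61, -0.09] 2 False [1.03, 0.39, -1.32, 2.34, 1.48, 0.51, 0.03]
0.6 1 0.16 [0.67, 0.4, -0.89, 2.3, 1.7, 0.41, -0.19] 4 False [1.04, -0.01, -1.17, 2.29, 0.42, 0.3, 0.98]
0.66 0 0.13 [-1.08, 0.92, 1.31, 2.33, 4.24, 0.74, -0.04] 0 False [-1.12, 0.89, 1.35, 2.35, 4.28, 0.73, -0.06]
0.66 0 0.11 [0.77, 0.46, -1.03, 2.35, 1.9, 0.52, 2.8] 2 False [0.83, 0.26, -1.06, 2.39, 1.72, 0.38, 2.88]
0.66 0 0.11 [0.42, 0.34, -0.6, 2.35, 2.06, 0.34, 2.56] 1 False [0.39, 0.24, -0.56, 2.38, 1.94, 0.28, 2.64]
0.66 1 0.12 [0.82, 0.49, -1.09, 2.34, 1.89, 0.55, -0.32] 3 False [0.92, 0.2, -1.15, 2.4, 1.6, 0.34, -0.17]
0.66 1 0.11 [0.59, 0.38, -0.8, 2.35, 1.97, 0.41, -0.47] 2 False [0.57, 0.2, -0.77, 2.39, 1.77, 0.29, -0.34]
0.66 1 0.06 [-0.82, 0.48, 0.
[... 572 characters left out ...]
lse [-0.19, 0.24, 0.07, 2.43, 2.64, 0.27, 1.89]
0.73 1 0.08 [-0.94, 0.61, 1.01, 2.38, 3.85, 0.47, -2.66] 0 False [-0.98, 0.57, 1.04, 2.4, 3.86, 0.43, -2.65]
0.73 1 0.07 [-0.81, 0.5, 0.83, 2.39, 3.63, 0.37, -2.38] 0 False [-0.85, 0.45, 0.86, 2.41, 3.63, 0.34, -2.36]
0.73 1 0.07 [0.69, 0.44, -0.93, 2.39, 2.15, 0.54, -0.61] 1 False [0.72, 0.33, -0.96, 2.43, 2.09, 0.47, -0.61]
0.73 1 0.07 [-0.5, 0.37, 0.44, 2.39, 3.14, 0.3, -1.8] 0 False [-0.54, 0.33, 0.48, 2.41, 3.12, 0.28, -1.78]
0.73 1 0.07 [0.45, 0.37, -0.65, 2.39, 2.28, 0.44, -0.8] 1 False [0.45, 0.27, -0.64, 2.43, 2.23, 0.38, -0.79]
0.73 1 0.07 [-0.32, 0.34, 0.23, 2.39, 2.91, 0.31, -1.54] 0 False [-0.36, 0.3, 0.26, 2.41, 2.88, 0.28, -1.51]
```

```bash
cat > search2.py <<'E'
from plan import *
import time
q0=np.clip(np.array([-1.80,-.49,1.45,2.46,1.71,.66,-.14]),lo+.001,hi-.001)
rng=np.random.default_rng(int(sys.argv[1]))
st,n,ok=seg(q0,[.54,-.013,.23])
G=[.53,-.01,.35]
t0=time.time();found=[]
while time.time()-t0<150:
    q=st;h=[];N=0
    for d in range(5):
        for _ in range(6):
            tgt=np.array([rng.uniform(.15,.8),rng.uniform(-.15,.65),rng.uniform(.25,.85)]);roll=0
            g,n,ok=seg(q,tgt,roll,step=.055)
            if ok:break
        if not ok:break
        q=g;N+=n;h.append((tgt.round(2).tolist(),n))
        r,m,ok=seg(q,G,step=.055)
        if ok: found.append((r[2]+.004*(N+m),N+m,list(h),r))
found.sort(key=lambda a:a[0]);print(len(found))
for a in found[:3]:print(a[1],a[2],a[3].round(2))
E
for i in 1 2 3 4; do python3 search2.py $i > /tmp/o$i & done; wait; cat /tmp/o?
```

```text
28
22 [([0.44, 0.3, 0.47], 8), ([0.63, 0.12, 0.32], 6), ([0.6, -0.14, 0.3], 5)] [-1.04 -0.44  0.62  2.24  0.92  0.74  0.58]
44 [([0.65, 0.1, 0.5], 6), ([0.69, 0.02, 0.62], 3), ([0.54, -0.02, 0.73], 4), ([0.18, 0.47, 0.6], 12), ([0.71, 0.08, 0.58], 13)] [-0.94 -0.4   0.56  2.24  0.86  0.69  0.63]
24 [([0.44, 0.3, 0.47], 8), ([0.63, 0.12, 0.32], 6), ([0.6, -0.14, 0.3], 5), ([0.59, -0.0, 0.38], 3)] [-1.1  -0.46  0.66  2.24  0.95  0.77  0.55]
20
61 [([0.17, 0.59, 0.59], 15), ([0.66, 0.06, 0.77], 14), ([0.63, -0.12, 0.53], 6), ([0.35, 0.37, 0.75], 11), ([0.5, 0.44, 0.52], 6)] [-0.81 -0.37  0.48  2.24  0.78  0.64  0.69]
57 [([0.2, 0.56, 0.59], 14), ([0.54, 0.21, 0.58], 9), ([0.3, 0.23, 0.56], 5), ([0.21, 0.52, 0.34], 7), ([0.56, 0.62, 0.62], 9)] [-0.84 -0.38  0.5   2.24  0.8   0.65  0.68]
40 [([0.17, 0.59, 0.59], 15), ([0.66, 0.06, 0.77], 14), ([0.63, -0.12, 0.53], 6)] [-0.96 -0.41  0.57  2.24  0.87  0.7   0.62]
25
62 [([0.2, 0.5, 0.53], 13), ([0.54, 0.23, 0.82], 10), ([0.65, -0.14, 0.63], 8), ([0.23, 0.58, 0.31], 17), ([0.54, 0.24, 0.38], 9)] [-0.7  -0.34  0.4   2.24  0.71  0.61  0.75]
38 [([0.2, 0.5, 0.53], 13), ([0.54, 0.23, 0.82], 10), ([0.65, -0.14, 0.63], 8)] [-0.9  -0.39  0.53  2.24  0.83  0.67  0.65]
21 [([0.55, 0.17, 0.57], 8), ([0.72, -0.03, 0.56], 5), ([0.71, -0.12, 0.48], 3)] [-1.05 -0.44  0.63  2.24  0.92  0.75  0.58]
32
53 [([0.4, 0.38, 0.41], 9), ([0.66, 0.08, 0.59], 8), ([0.48, -0.02, 0.8], 6), ([0.22, 0.48, 0.56], 12), ([0.6, 0.53, 0.38], 8)] [-0.8  -0.37  0.47  2.24  0.77  0.64  0.7 ]
38 [([0.21, 0.57, 0.66], 15), ([0.7, 0.05, 0.61], 13), ([0.61, -0.1, 0.63], 4)] [-0.94 -0.4   0.57  2.24  0.86  0.69  0.63]
42 [([0.6, 0.28, 0.61], 9), ([0.7, -0.06, 0.53], 7), ([0.62, -0.14, 0.67], 4), ([0.43, 0.25, 0.65], 8), ([0.65, 0.04, 0.74], 6)] [-0.96 -0.41  0.58  2.24  0.87  0.7   0.62]
```

```bash
python3 - <<'E'
from plan import *
q=np.clip(np.array([-1.80,-.49,1.45,2.46,1.71,.66,-.14]),lo+.001,hi-.001)
for t in([.54,-.013,.23],[.55,-.013,.36],[.5,-.013,.36],[.46,-.01,.36]):
    q,n,ok=seg(q,t);print(t,n,ok,q.round(2))
E
python3 -m inch '[[0,[-0.02,0,-0.018],0],[0,[-0.02,0,-0.018],0],[0,[-0.02,0,-0.018],0],[0,[-0.02,0,-0.018],0],[0,[-0.02,0,-0.018],0],[0,[-0.02,0,-0.018],0],[0,[-0.02,0,-0.015],0],[0,[-0.02,0,-0.015],0],[0,[0,0,0],0],[0,[0,0,0],0]]'
python3 -c "
from h import *
go([.538,-.011,.138])"
```

```text
[0.54, -0.013, 0.23] 2 True [-1.48 -0.42  1.1   2.39  1.39  0.63  0.13]
[0.55, -0.013, 0.36] 1 False [-1.41 -0.48  0.97  2.33  1.25  0.73  0.29]
[0.5, -0.013, 0.36] 1 False [-1.33 -0.58  0.8   2.3   1.15  0.88  0.39]
[0.46, -0.01, 0.36] 1 False [-1.28 -0.65  0.66  2.32  1.09  0.98  0.41]
time_s: 20.35
ee_pos: [0.5638, -0.0184, 0.3604]
orientation: [-3.141, 0.727, 3.049]
contact_force: [-0.3, 0.4, -0.4]
opening: -0.0001
grip_force: 0.0
j [-1.3  -0.47  0.86  2.14  0.96  0.83  0.59] z [ 0.662 -0.062 -0.747] tool delta [0.1676 0.005  0.1486]
```

```bash
python3 -m inch '[[0,[0.04,0,-0.02],0],[0,[0.04,0,-0.02],0],[0,[0.04,0,-0.02],0],[0,[0.04,0,-0.02],0],[0,[0.04,0,-0.02],0],[0,[0.04,0,-0.02],0],[0,[0.04,0,-0.02],0],[0,[0.04,0,-0.02],0],[0,[0,0,0],0],[0,[0,0,0],0]]'
python3 -c "
from h import *
go([.538,-.011,.138])"
```

```text
time_s: 21.6
ee_pos: [0.4013, 0.0048, 0.2888]
orientation: [-3.129, 0.708, 3.045]
contact_force: [-0.8, -0.3, -0.8]
opening: -0.0003
grip_force: 0.0
j [-0.   -0.49 -0.24  2.46  0.25  0.51  1.04] z [ 0.646 -0.075 -0.759] tool delta [-0.0064  0.      0.204 ]
```

Run:
```python
from plan import *
q0=np.clip(np.array([0,-.49,-.24,2.46,.25,.51,1.04]),lo+.001,hi-.001)
x,A,_,_=fkj(q0);t=A[:,2];print(x,t)
C=np.array([.5905,-.0165,.081])
import itertools
for dth in (0,.08,.16):
  q1=q0.copy();q1[5]+=dth
  for via in ([],[[.5,0,.3]],[[.5,0.1,.3]],[[.55,-.0,.35]],[[.45,.15,.35],[.55,.1,.3]]):
    q=q1;o=[];t=fkj(q)[1][:,2]
    for T in via+[C-.12*t,C-.06*t,C+.002*t]:
        q,n,ok=seg(q,T,step=.02);o.append((ok,q.round(2).tolist()))
        if not ok:break
    print(dth,via,len(o),len(via)+3,o[-1])
```

```text
[0.42539634 0.00902105 0.29173221] [ 0.6408113  -0.06795177 -0.76468519]
0 [] 1 3 (False, [0.03, -0.42, -0.26, 2.45, 0.28, 0.45, 1.02])
0 [[0.5, 0, 0.3]] 1 4 (False, [0.01, -0.42, -0.23, 2.41, 0.26, 0.49, 1.04])
0 [[0.5, 0.1, 0.3]] 1 4 (False, [0.03, -0.43, -0.3, 2.42, 0.27, 0.5, 0.99])
0 [[0.55, -0.0, 0.35]] 1 4 (False, [0.01, -0.43, -0.23, 2.4, 0.26, 0.51, 1.05])
0 [[0.45, 0.15, 0.35], [0.55, 0.1, 0.3]] 1 5 (False, [0.01, -0.46, -0.3, 2.42, 0.25, 0.53, 0.99])
0.08 [] 1 3 (False, [0.02, -0.42, -0.26, 2.44, 0.28, 0.54, 1.01])
0.08 [[0.5, 0, 0.3]] 1 4 (False, [0.01, -0.42, -0.24, 2.41, 0.26, 0.58, 1.04])
0.08 [[0.5, 0.1, 0.3]] 1 4 (False, [0.01, -0.44, -0.28, 2.42, 0.26, 0.59, 1.0])
0.08 [[0.55, -0.0, 0.35]] 1 4 (False, [0.01, -0.43, -0.24, 2.4, 0.26, 0.59, 1.04])
0.08 [[0.45, 0.15, 0.35], [0.55, 0.1, 0.3]] 1 5 (False, [0.01, -0.46, -0.29, 2.41, 0.25, 0.61, 1.0])
0.16 [] 1 3 (False, [0.02, -0.41, -0.26, 2.43, 0.28, 0.62, 1.01])
0.16 [[0.5, 0, 0.3]] 1 4 (False, [0.01, -0.43, -0.24, 2.41, 0.26, 0.66, 1.03])
0.16 [[0.5, 0.1, 0.3]] 1 4 (False, [0.01, -0.44, -0.28, 2.41, 0.26, 0.67, 1.0])
0.16 [[0.55, -0.0, 0.35]] 1 4 (False, [0.01, -0.43, -0.24, 2.4, 0.26, 0.67, 1.04])
0.16 [[0.45, 0.15, 0.35], [0.55, 0.1, 0.3]] 1 5 (False, [0.0, -0.46, -0.29, 2.41, 0.25, 0.69, 1.0])
```

```bash
cat > t.py <<'E'
import fk
D=fk.D+[([-1.3,-.47,.86,2.14,.96,.83,.59],[.5638,-.0184,.3604],[-3.141,.727,3.049]),([0,-.49,-.24,2.46,.25,.51,1.04],[.4013,.0048,.2888],[-3.129,.708,3.045]),([-.75,-.27,.54,2.16,.64,.56,-2.28],[.5641,-.0316,.3588],[3.141,-.756,-.095]),([-1.06,-.07,.9,2.37,1.22,.23,-2.94],[.5552,-.0128,.211],[3.14,-.743,-.09])]
import numpy as np
f=np.load('fk.npz');r=fk.least_squares(lambda p:fk.res(p,tuple(f['s']),D),f['p'],loss='soft_l1',f_scale=.01)
print(r.x.round(3),abs(fk.res(r.x,tuple(f['s']),D).reshape(-1,6)).max(1).round(3));np.savez('fk.npz',p=r.x,s=f['s'])
import plan
from plan import *
plan.lo=lo-.04;plan.hi=hi+.04;plan.L=L*3
q0=np.array([0,-.49,-.24,2.46,.25,.51,1.04])
C=np.array([.5905,-.0165,.081])
for dth in (0,.1,.2):
  q1=q0.copy();q1[5]+=dth
  for via in ([],[[.5,0,.3]],[[.5,0.1,.3]],[[.55,-.0,.35]],[[.45,.15,.35],[.55,.1,.3]]):
    q=q1;o=[];t=fkj(q)[1][:,2]
    for T in via+[C-.12*t,C-.06*t,C+.002*t]:
        q,n,ok=seg(q,T,step=.02);o.append((ok,q.round(2).tolist(),fkj(q)[0].round(2).tolist()))
        if not ok:break
    print(dth,via,len(o),len(via)+3,o[-1])
E
python3 t.py
```

```text
[ 5.00000e-03 -2.00000e-03  1.00000e-03  2.67000e-01  1.00000e-03
  5.20000e-01  0.00000e+00  4.77000e-01  1.00000e-03  3.32000e-01
  1.57500e+00  2.00000e-03  1.10612e+02 -1.10652e+02 -5.00000e-03] [0.005 0.005 0.005 0.036 0.009 0.011 0.008 0.013 0.019 0.017 0.016 0.043
 0.01  0.023]
0 [] 1 3 (False, [0.03, -0.44, -0.26, 2.47, 0.28, 0.45, 1.02], [0.42, 0.01, 0.27])
0 [[0.5, 0, 0.3]] 1 4 (False, [0.01, -0.44, -0.24, 2.43, 0.26, 0.49, 1.04], [0.43, 0.01, 0.29])
0 [[0.5, 0.1, 0.3]] 1 4 (False, [0.02, -0.45, -0.29, 2.44, 0.27, 0.5, 0.99], [0.42, 0.02, 0.29])
0 [[0.55, -0.0, 0.35]] 1 4 (False, [0.01, -0.45, -0.23, 2.42, 0.26, 0.51, 1.05], [0.43, 0.01, 0.3])
0 [[0.45, 0.15, 0.35], [0.55, 0.1, 0.3]] 1 5 (False, [0.01, -0.48, -0.29, 2.44, 0.25, 0.53, 1.0], [0.41, 0.02, 0.3])
0.1 [] 1 3 (False, [0.02, -0.44, -0.26, 2.46, 0.28, 0.56, 1.01], [0.4, -0.01, 0.26])
0.1 [[0.5, 0, 0.3]] 1 4 (False, [0.01, -0.44, -0.24, 2.43, 0.26, 0.6, 1.04], [0.4, -0.01, 0.28])
0.1 [[0.5, 0.1, 0.3]] 1 4 (False, [0.02, -0.45, -0.29, 2.43, 0.26, 0.61, 1.0], [0.4, 0.01, 0.28])
0.1 [[0.55, -0.0, 0.35]] 1 4 (False, [0.01, -0.45, -0.24, 2.43, 0.26, 0.61, 1.04], [0.4, -0.01, 0.28])
0.1 [[0.45, 0.15, 0.35], [0.55, 0.1, 0.3]] 1 5 (False, [0.01, -0.48, -0.29, 2.43, 0.25, 0.63, 1.0], [0.39, 0.01, 0.28])
0.2 [] 1 3 (False, [0.02, -0.43, -0.26, 2.45, 0.27, 0.67, 1.01], [0.38, -0.02, 0.25])
0.2 [[0.5, 0, 0.3]] 1 4 (False, [0.01, -0.45, -0.25, 2.43, 0.26, 0.7, 1.03], [0.38, -0.02, 0.26])
0.2 [[0.5, 0.1, 0.3]] 1 4 (False, [0.01, -0.45, -0.28, 2.43, 0.26, 0.71, 1.0], [0.37, -0.01, 0.26])
0.2 [[0.55, -0.0, 0.35]] 1 4 (False, [0.01, -0.45, -0.24, 2.42, 0.26, 0.71, 1.04], [0.38, -0.02, 0.27])
0.2 [[0.45, 0.15, 0.35], [0.55, 0.1, 0.3]] 1 5 (False, [0.0, -0.47, -0.28, 2.43, 0.25, 0.73, 1.0], [0.37, -0.01, 0.27])
```

```bash
sed -i '/if e\[2\]/d' plan.py; python3 t.py | tail -15
```

```text
0 [] 1 3 (False, [0.19, -0.27, -0.38, 2.48, 0.42, 0.27, 0.89], [0.46, -0.0, 0.23])
0 [[0.5, 0, 0.3]] 2 4 (False, [0.33, -0.12, -0.5, 2.43, 0.75, 0.19, 0.59], [0.51, -0.01, 0.21])
0 [[0.5, 0.1, 0.3]] 2 4 (False, [0.47, -0.11, -0.7, 2.43, 0.91, 0.21, 0.37], [0.51, 0.02, 0.2])
0 [[0.55, -0.0, 0.35]] 2 4 (False, [0.26, -0.09, -0.43, 2.41, 0.83, 0.2, 0.52], [0.52, -0.01, 0.21])
0 [[0.45, 0.15, 0.35], [0.55, 0.1, 0.3]] 3 5 (False, [0.5, -0.06, -0.7, 2.44, 1.16, 0.19, 0.16], [0.52, 0.0, 0.19])
0.1 [] 3 3 (True, [0.27, 0.33, -0.46, 2.31, 1.76, 0.34, -0.35], [0.59, -0.02, 0.08])
0.1 [[0.5, 0, 0.3]] 4 4 (True, [0.17, 0.32, -0.36, 2.31, 1.78, 0.31, -0.38], [0.59, -0.02, 0.08])
0.1 [[0.5, 0.1, 0.3]] 4 4 (True, [0.26, 0.33, -0.45, 2.31, 1.77, 0.34, -0.36], [0.59, -0.02, 0.08])
0.1 [[0.55, -0.0, 0.35]] 4 4 (True, [0.12, 0.32, -0.3, 2.31, 1.8, 0.29, -0.4], [0.59, -0.02, 0.08])
0.1 [[0.45, 0.15, 0.35], [0.55, 0.1, 0.3]] 5 5 (True, [0.28, 0.33, -0.47, 2.31, 1.76, 0.35, -0.35], [0.59, -0.02, 0.08])
0.2 [] 3 3 (True, [0.07, 0.32, -0.28, 2.24, 1.29, 0.34, 0.07], [0.59, -0.02, 0.08])
0.2 [[0.5, 0, 0.3]] 4 4 (True, [0.01, 0.32, -0.2, 2.24, 1.27, 0.32, 0.08], [0.59, -0.02, 0.08])
0.2 [[0.5, 0.1, 0.3]] 4 4 (True, [0.09, 0.32, -0.3, 2.24, 1.3, 0.35, 0.06], [0.59, -0.02, 0.08])
0.2 [[0.55, -0.0, 0.35]] 4 4 (True, [-0.03, 0.32, -0.16, 2.24, 1.26, 0.31, 0.09], [0.59, -0.02, 0.08])
0.2 [[0.45, 0.15, 0.35], [0.55, 0.1, 0.3]] 5 5 (True, [0.13, 0.32, -0.34, 2.24, 1.31, 0.36, 0.06], [0.59, -0.02, 0.08])
```

```bash
python3 -m inch '[[0,[0.04,0,-0.02],0],[0,[0.04,0,-0.02],0],[0,[0.04,0,-0.02],0],[0,[0.04,0,-0.02],0],[0,[0,0,0],0],[0,[0,0,0],0],[0,[0,0,0],0],[0,[0,0,0],0],[0,[0,0,0],0],[0,[0,0,0],0]]'
python3 -c "
from h import *
go([.538,-.011,.138])"
```

```text
time_s: 22.85
ee_pos: [0.3654, 0.0465, 0.2761]
orientation: [-3.087, 0.641, 3.039]
contact_force: [-0.5, 0.4, 0.5]
opening: -0.0003
grip_force: 0.0
j [-0.45 -0.49 -0.14  2.46  0.55  0.77  0.54] z [ 0.589 -0.116 -0.8  ] tool delta [-0.0597 -0.0275  0.2188]
```

```bash
cat > t2.py <<'E'
import plan,sys,json
from plan import *
plan.lo=lo-.03;plan.hi=hi+.03;plan.L=L*3
C=np.array([.5905,-.0165,.081])
q0=np.array(json.loads(sys.argv[1]))
t=fkj(q0)[1][:,2];print(fkj(q0)[0].round(3),t.round(3))
for via in ([],[[.5,0,.3]],[[.45,0,.35]],[[.55,-.0,.35]],[[.5,-.1,.3]],[[.5,.1,.3]]):
    q=q0;o=[]
    for T in via+[C-.12*t,C-.06*t,C+.002*t,C+.002*t+[.012,0,.045],C+.002*t+[.015,.05,.05],C+.002*t+[.015,.05,.0]]:
        q,n,ok=seg(q,T,step=.02);o.append((ok,q.round(2).tolist(),fkj(q)[0].round(2).tolist()))
        if not ok:break
    print(via,len(o),len(via)+6,o[-1])
E
python3 t2.py '[-0.45,-0.49,-0.14,2.46,0.55,0.77,0.54]'
```

```text
[0.373 0.05  0.278] [ 0.586 -0.116 -0.802]
[] 2 6 (False, [-0.23, 0.15, 0.05, 2.37, 1.5, 0.22, -0.16], [0.56, -0.01, 0.13])
[[0.5, 0, 0.3]] 3 7 (False, [-0.31, 0.15, 0.13, 2.37, 1.5, 0.2, -0.17], [0.56, -0.01, 0.13])
[[0.45, 0, 0.35]] 3 7 (False, [-0.31, 0.15, 0.13, 2.37, 1.5, 0.2, -0.17], [0.56, -0.01, 0.13])
[[0.55, -0.0, 0.35]] 3 7 (False, [-0.33, 0.11, 0.15, 2.38, 1.35, 0.22, -0.02], [0.55, -0.01, 0.14])
[[0.5, -0.1, 0.3]] 3 7 (False, [-0.38, 0.11, 0.2, 2.38, 1.34, 0.21, -0.01], [0.55, -0.01, 0.14])
[[0.5, 0.1, 0.3]] 3 7 (False, [-0.24, 0.15, 0.06, 2.37, 1.5, 0.22, -0.16], [0.56, -0.01, 0.13])
```

```bash
python3 -m inch '[[0,[0.04,-0.01,-0.02],0],[0,[0.04,-0.01,-0.02],0],[0,[0.03,-0.01,-0.02],0],[0,[0,0,0],0],[0,[0,0,0],0],[0,[0,0,0],0],[0,[0,0,0],0],[0,[0,0,0],0],[0,[0,0,0],0],[0,[0,0,0],0]]'
python3 -c "
from h import *
go([.538,-.011,.138]);print(ctrl.sense()['joint_positions'].round(3).tolist())" | tee /tmp/g
python3 t2.py "$(tail -1 /tmp/g)"
```

```text
time_s: 24.1
ee_pos: [0.3339, 0.0671, 0.2701]
orientation: [-3.043, 0.604, 3.041]
contact_force: [0.2, 0.5, -0.1]
opening: 0.0002
grip_force: 0.0
j [-0.68 -0.49 -0.12  2.46  0.59  0.94  0.35] z [ 0.553 -0.155 -0.819] tool delta [-0.0985 -0.0345  0.2331]
[-0.677, -0.494, -0.122, 2.457, 0.592, 0.944, 0.348]
[0.341 0.072 0.275] [ 0.554 -0.151 -0.819]
[] 3 6 (False, [-0.48, 0.21, 0.3, 2.33, 1.31, 0.21, -0.01], [0.57, -0.01, 0.12])
[[0.5, 0, 0.3]] 4 7 (False, [-0.55, 0.22, 0.39, 2.33, 1.29, 0.19, 0.01], [0.57, -0.01, 0.12])
[[0.45, 0, 0.35]] 4 7 (False, [-0.57, 0.22, 0.4, 2.33, 1.29, 0.19, 0.01], [0.57, -0.01, 0.12])
[[0.55, -0.0, 0.35]] 4 7 (False, [-0.57, 0.22, 0.41, 2.33, 1.28, 0.18, 0.01], [0.57, -0.01, 0.12])
[[0.5, -0.1, 0.3]] 3 7 (False, [-0.63, 0.18, 0.45, 2.34, 1.14, 0.21, 0.15], [0.56, -0.01, 0.13])
[[0.5, 0.1, 0.3]] 4 7 (False, [-0.48, 0.21, 0.3, 2.33, 1.31, 0.21, -0.01], [0.57, -0.01, 0.12])
```

```bash
cat > s3.py <<'E'
import plan,sys,json,time
from plan import *
plan.lo=lo-.02;plan.hi=hi+.02
C=np.array([.5905,-.0165,.081])
q0=np.array([-0.677,-0.49,-0.122,2.457,0.592,0.944,0.348]);t=fkj(q0)[1][:,2]
rng=np.random.default_rng(int(sys.argv[1]));F=[];t0=time.time()
lo2=lo.copy();hi2=hi.copy()
while time.time()-t0<70:
    q=q0;h=[];N=0
    for d in range(rng.integers(1,4)):
        T=np.array([rng.uniform(.3,.8),rng.uniform(-.1,.6),rng.uniform(.25,.7)]).round(2)
        q,n,ok=seg(q,T,step=.055);N+=n;h.append((T.tolist(),n))
        if not ok:break
    if not ok:continue
    mar=9
    for T in [C-.12*t,C-.06*t,C+.002*t,C+.002*t+[.012,0,.045],C+.002*t+[.015,.05,.05],C+.002*t+[.015,.05,.0]]:
        q,n,ok=seg(q,T,step=.03);N+=n
        mar=min(mar,(q-lo).min(),(hi-q).min())
        if not ok:break
        if T is not None and abs(T-(C+.002*t)).max()<1e-9:qi=q
    if ok:F.append((-min(mar,.1)+.002*N,mar,N,h,qi.round(2).tolist()))
F.sort(key=lambda a:a[0]);print(len(F))
for a in F[:3]:print(a)
E
for i in 1 2 3 4; do python3 s3.py $i > /tmp/o$i & done; wait; cat /tmp/o?
```

```text
36
(np.float64(0.04992792826090589), np.float64(0.050072071739094115), 50, [([0.32, 0.58, 0.31], 10), ([0.67, 0.55, 0.43], 7)], [-0.03, 0.32, -0.16, 2.29, 1.67, 0.3, -0.32])
(np.float64(0.0515480932832071), np.float64(0.0544519067167929), 53, [([0.38, 0.51, 0.25], 9), ([0.75, 0.02, 0.44], 12), ([0.73, -0.09, 0.6], 4)], [-0.02, 0.32, -0.18, 2.29, 1.67, 0.31, -0.31])
(np.float64(0.052586347288783614), np.float64(0.04541365271121639), 49, [([0.36, 0.51, 0.43], 9), ([0.73, 0.01, 0.27], 12), ([0.52, 0.05, 0.47], 6)], [-0.05, 0.32, -0.14, 2.29, 1.67, 0.3, -0.32])
39
(np.float64(0.02760683174692065), np.float64(0.08239316825307935), 55, [([0.33, 0.43, 0.29], 7), ([0.66, 0.48, 0.39], 7), ([0.77, -0.01, 0.63], 11)], [0.08, 0.32, -0.29, 2.29, 1.66, 0.34, -0.29])
(np.float64(0.04487531926507085), np.float64(0.055124680734929155), 50, [([0.34, 0.36, 0.66], 9), ([0.71, 0.52, 0.43], 9), ([0.7, -0.05, 0.36], 11)], [-0.01, 0.32, -0.18, 2.29, 1.67, 0.31, -0.31])
(np.float64(0.04944868850537407), np.float64(0.04055131149462593), 45, [([0.36, 0.4, 0.34], 7), ([0.63, 0.53, 0.5], 7), ([0.69, 0.08, 0.39],
[... 508 characters left out ...]
6), 45, [([0.73, 0.49, 0.43], 11), ([0.77, 0.06, 0.32], 9), ([0.66, -0.07, 0.39], 4)], [-0.07, 0.31, -0.11, 2.29, 1.68, 0.29, -0.33])
35
(np.float64(0.024425799882184754), np.float64(0.08757420011781525), 56, [([0.41, 0.54, 0.48], 10), ([0.76, 0.39, 0.58], 8), ([0.78, -0.03, 0.64], 8)], [0.12, 0.32, -0.34, 2.29, 1.66, 0.35, -0.29])
(np.float64(0.04205792789352489), np.float64(0.05194207210647511), 47, [([0.47, 0.49, 0.69], 11), ([0.79, 0.04, 0.35], 12), ([0.53, -0.01, 0.38], 5)], [-0.03, 0.32, -0.17, 2.29, 1.67, 0.3, -0.32])
(np.float64(0.04876239442574479), np.float64(0.04323760557425521), 46, [([0.39, 0.54, 0.25], 9), ([0.78, 0.33, 0.37], 9)], [-0.05, 0.32, -0.14, 2.29, 1.67, 0.29, -0.32])
```

```bash
cat > w.py <<'E'
from h import *
import sys
s=ctrl.sense();M=rot(s['orientation']);x=s['ee_pos']
for a in sys.argv[1:]:
    t=np.array(eval(a));print(a,'tool',(M.T@(t-x)).round(4),'dist',np.linalg.norm(t-x).round(3));x=t
print(s['joint_positions'].round(2))
E
python3 w.py [.41,.54,.48] [.76,.39,.58] [.78,-.03,.64]
```

```text
[.41,.54,.48] tool [-0.1425  0.4604 -0.2029] dist 0.523
[.76,.39,.58] tool [-0.3558 -0.1013  0.1348] dist 0.394
[.78,-.03,.64] tool [-0.0852 -0.4152  0.0269] dist 0.425
[-0.68 -0.49 -0.12  2.46  0.59  0.94  0.35]
```

```bash
python3 -m inch '[[0,[-0.014,0.046,-0.02],0],[0,[-0.014,0.046,-0.02],0],[0,[-0.014,0.046,-0.02],0],[0,[-0.014,0.046,-0.02],0],[0,[-0.014,0.046,-0.02],0],[0,[-0.014,0.046,-0.02],0],[0,[-0.014,0.046,-0.02],0],[0,[-0.014,0.046,-0.02],0],[0,[-0.014,0.046,-0.02],0],[0,[-0.014,0.046,-0.02],0]]'
python3 w.py [.76,.39,.58]
python3 -m inch '[[0,[-0.045,-0.013,0.017],0],[0,[-0.045,-0.013,0.017],0],[0,[-0.045,-0.013,0.017],0],[0,[-0.045,-0.013,0.017],0],[0,[-0.045,-0.013,0.017],0],[0,[-0.045,-0.013,0.017],0],[0,[-0.045,-0.013,0.017],0],[0,[-0.045,-0.013,0.017],0],[0,[-0.01,-0.05,0.003],0],[0,[-0.01,-0.05,0.003],0]]'
python3 w.py [.78,-.03,.64] [.52,.003,.18]
```

```text
time_s: 25.35
ee_pos: [0.4098, 0.541, 0.4764]
orientation: [-3.043, 0.604, 3.041]
contact_force: [0.0, 0.2, 1.4]
opening: 0.0
grip_force: 0.0
[.76,.39,.58] tool [-0.358  -0.1026  0.132 ] dist 0.395
[-0.91  0.33 -0.5   1.28  0.77  1.61  0.06]
time_s: 26.6
ee_pos: [0.7687, 0.2845, 0.5898]
orientation: [-3.041, 0.602, 3.042]
contact_force: [0.3, -1.9, 0.2]
opening: 0.0001
grip_force: 0.0
[.78,-.03,.64] tool [-0.0634 -0.312   0.0139] dist 0.319
[.52,.003,.18] tool [0.4764 0.0301 0.229 ] dist 0.529
[-0.37  0.44 -0.39  0.87  0.66  1.48  0.81]
```

```bash
python3 -m inch '[[0,[-0.01,-0.052,0.002],0],[0,[-0.01,-0.052,0.002],0],[0,[-0.01,-0.052,0.002],0],[0,[-0.01,-0.052,0.002],0],[0,[-0.01,-0.052,0.002],0],[0,[-0.01,-0.052,0.002],0],[0,[0.04,0.0025,0.019],0],[0,[0.04,0.0025,0.019],0],[0,[0.04,0.0025,0.019],0],[0,[0.04,0.0025,0.019],0]]'
python3 -c "
from h import *
t=rot(ctrl.sense()['orientation'])[:,2];C=np.array([.5905,-.0165,.081]);print((C-.12*t).round(3).tolist())" > /tmp/pp; cat /tmp/pp; python3 w.py "$(cat /tmp/pp)"
```

```text
time_s: 27.85
ee_pos: [0.6863, -0.0173, 0.4863]
orientation: [-3.043, 0.604, 3.041]
contact_force: [0.0, 0.0, 0.1]
opening: 0.0001
grip_force: 0.0
[0.524, 0.002, 0.179]
[0.524, 0.002, 0.179] tool [0.309  0.0187 0.1591] dist 0.348
[ 0.18  0.07 -0.35  1.56  0.33  0.97  1.17]
```

```bash
python3 -m inch '[[0,[0.037,0.002,0.019],0],[0,[0.037,0.002,0.019],0],[0,[0.037,0.002,0.019],0],[0,[0.037,0.002,0.019],0],[0,[0.037,0.002,0.019],0],[0,[0.037,0.002,0.019],0],[0,[0.037,0.002,0.019],0],[0,[0.037,0.002,0.019],0],[0,[0,0,0],0],[0,[0,0,0],0]]'
python3 -c "
from h import *
t=rot(ctrl.sense()['orientation'])[:,2];C=np.array([.5905,-.0165,.081]);print((C-.055*t).round(4).tolist(),(C+.004*t).round(4).tolist())" > /tmp/pp; cat /tmp/pp; python3 w.py $(sed 's/, /,/g' /tmp/pp)
```

```text
time_s: 29.1
ee_pos: [0.5332, -0.0002, 0.1958]
orientation: [-3.044, 0.607, 3.041]
contact_force: [-0.5, -0.5, 1.2]
opening: -0.0
grip_force: 0.0
[0.56, -0.008, 0.126] [0.5927, -0.0171, 0.0777]
[0.56,-0.008,0.126] tool [0.0173 0.0021 0.0731] dist 0.075
[0.5927,-0.0171,0.0777] tool [ 0.0001 -0.      0.059 ] dist 0.059
[ 0.16  0.01 -0.42  2.29  0.82  0.41  0.49]
```

```bash
python3 -m inch '[[0,[0.004,0,0.012],0],[0,[0.004,0,0.012],0],[0,[0.004,0.001,0.012],0],[0,[0.003,0.001,0.012],0],[0,[0.002,0,0.012],0],[0,[0,0,0.012],0],[0,[0,0,0],0],[0,[0,0,0],0],[0,[0,0,0],0],[0,[0,0,0],0]]'
python3 w.py [.56,-.008,.126] [.5927,-.0171,.0777]
python3 - <<'E'
from h import *
im,d,c=cam('scene');im2,d2,c2=cam('top')
cv2.imwrite('pics/c4.png',np.hstack([cv2.resize(im[170:250,215:315],None,fx=4,fy=4),cv2.resize(im2[140:220,240:340],None,fx=4,fy=4)]))
E
```

```text
time_s: 30.35
ee_pos: [0.5577, -0.0084, 0.1257]
orientation: [-3.043, 0.605, 3.041]
contact_force: [0.1, 0.6, 0.3]
opening: 0.0003
grip_force: 0.0
[.56,-.008,.126] tool [-0.002   0.0007  0.001 ] dist 0.002
[.5927,-.0171,.0777] tool [-0.     0.     0.059] dist 0.059
[ 0.12  0.19 -0.36  2.31  1.31  0.36  0.02]
```

View pics/c4.png

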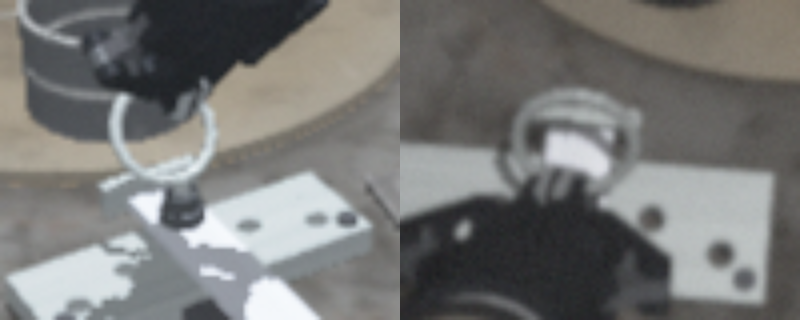

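```bash
python3 -m inch '[[0,[-0.001,0,0.007],0],[0,[-0.001,0,0.007],0],[0,[0,0,0.007],0],[0,[0,0,0.007],0],[0,[0,0,0.007],0],[0,[0,0,0.007],0],[0,[0,0,0.007],0],[0,[0,0,0.007],0],[0,[0,0,0],0],[0,[0,0,0],0]]'
python3 w.py [.5927,-.0171,.0777]
python3 - <<'E'
from h import *
im,d,c=cam('scene');im2,d2,c2=cam('top')
cv2.imwrite('pics/c5.png',np.hstack([cv2.resize(im[170:250,215:315],None,fx=4,fy=4),cv2.resize(im2[140:220,240:340],None,fx=4,fy=4)]))
E
```

```text
time_s: 31.7
ee_pos: [0.5901, -0.0173, 0.0804]
orientation: [-3.043, 0.604, 3.041]
contact_force: [-0.2, 0.3, 0.9]
opening: 0.0001
grip_force: 0.0
[.5927,-.0171,.0777] tool [-0.0006  0.0008  0.0036] dist 0.004
[ 0.11  0.33 -0.33  2.27  1.62  0.36 -0.25]
```

View pics/c5.png

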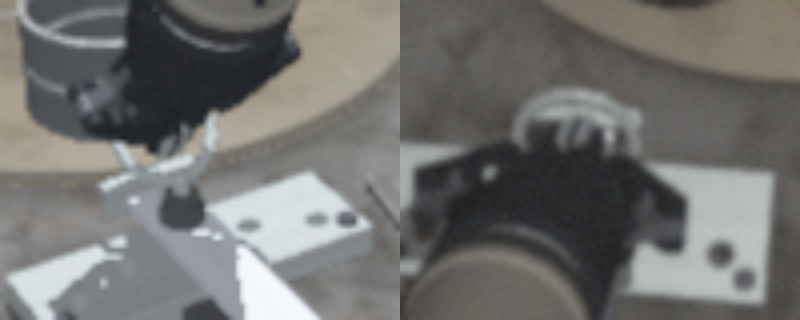

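```bash
python3 -m inch '[[0,[-0.002,0,0.001],0],[0,[-0.002,0,0.001],0],[0,[-0.002,0,0],0],[0,[-0.002,0,0],0],[0,[-0.002,0,0],0],[0,[-0.001,0,0],0],[0,[-0.001,0,0],0],[0,[0,0,0],0],[0,[0,0,0],0],[0,[0,0,0],0]]'
python3 -m inch '[[0,[-0.0006,-0.0001,-0.0008],0],[0,[-0.0006,-0.0001,-0.0008],0],[0,[-0.0006,-0.0001,-0.0008],0],[0,[-0.0006,-0.0001,-0.0008],0],[0,[0,0,0],0],[0,[0,0,0],0],[0,[0,0,0],0],[0,[0,0,0],0],[0,[0,0,0],0],[0,[0,0,0],0]]'
```

```text
time_s: 33.05
ee_pos: [0.601, -0.0186, 0.0856]
orientation: [-3.043, 0.604, 3.041]
contact_force: [0.8, -0.1, 0.7]
opening: -0.0001
grip_force: 0.0
time_s: 34.3
ee_pos: [0.6006, -0.0187, 0.0892]
orientation: [-3.043, 0.603, 3.041]
contact_force: [-4.0, 0.9, -3.4]
opening: 0.0002
grip_force: 2.9
```

```bash
python3 -m inch '[[0,[-0.0011,-0.0002,-0.0016],0],[0,[-0.0011,-0.0002,-0.0016],0],[0,[-0.0011,-0.0002,-0.0016],0],[0,[-0.0011,-0.0001,-0.0016],0],[0,[-0.0011,-0.0001,-0.0016],0],[0,[0,0,0],0],[0,[0,0,0],0],[0,[0,0,0],0],[0,[0,0,0],0],[0,[0,0,0],0]]'
```

```text
time_s: 35.55
ee_pos: [0.6007, -0.0187, 0.0991]
orientation: [-3.043, 0.604, 3.041]
contact_force: [-6.1, 1.7, -5.2]
opening: 0.0004
grip_force: 3.5
```

```bash
python3 -m inch '[[0,[-0.0011,-0.0002,-0.0016],0],[0,[-0.0011,-0.0002,-0.0016],0],[0,[-0.0011,-0.0002,-0.0016],0],[0,[-0.0011,-0.0001,-0.0016],0],[0,[0,0,0],0],[0,[0,0,0],0],[0,[0,0,0],0],[0,[0,0,0],0],[0,[0,0,0],0],[0,[0,0,0],0]]'
python3 - <<'E'
from h import *
im,d,c=cam('top');W=pts(d,c);Q=W[145:185,262:310].reshape(-1,3);Q=Q[(Q[:,0]>.59)&(Q[:,2]>.06)&(Q[:,2]<.14)]
print(np.percentile(Q[:,2],[50,90,98]),Q[Q[:,2]>np.percentile(Q[:,2],85)].mean(0))
W0=np.load('/tmp/top.npz')['W'][145:185,262:310].reshape(-1,3);W0=W0[(W0[:,0]>.59)&(W0[:,2]>.06)&(W0[:,2]<.14)];print(np.percentile(W0[:,2],[50,90,98]))
M=rot(ctrl.sense()['orientation'])
# swing target: rotate TCP about the pivot by .262
P=np.array([.4235,.0015]);x=ctrl.sense()['ee_pos']
prev=x
for a in np.linspace(0,.262,8)[1:]:
    y=x.copy();y[:2]=P+R.from_euler('z',a).as_matrix()[:2,:2]@(x[:2]-P);print(a.round(3),(M.T@(y-prev)).round(4),y.round(4));prev=y
E
```

```text
time_s: 36.8
ee_pos: [0.6006, -0.0188, 0.1069]
orientation: [-3.043, 0.604, 3.041]
contact_force: [-4.1, 0.6, -6.5]
opening: -0.0003
grip_force: 3.8
[0.12154838 0.13215646 0.13931712] [ 0.59631886 -0.01210295  0.1346674 ]
[0.09975554 0.10639036 0.10847843]
0.037 [ 0.      0.0066 -0.0007] [ 0.6013 -0.0122  0.1069]
0.075 [ 0.0002  0.0066 -0.0008] [ 0.6017 -0.0056  0.1069]
0.112 [ 0.0004  0.0066 -0.001 ] [0.6018 0.0011 0.1069]
0.15 [ 0.0006  0.0066 -0.0011] [0.6017 0.0078 0.1069]
0.187 [ 0.0008  0.0065 -0.0012] [0.6013 0.0144 0.1069]
0.225 [ 0.001   0.0064 -0.0014] [0.6007 0.0211 0.1069]
0.262 [ 0.0012  0.0064 -0.0015] [0.5999 0.0277 0.1069]
```

```bash
python3 -m inch '[[0,[0,0.003,-0.0003],0],[0,[0,0.004,-0.0005],0],[0,[0.0001,0.004,-0.0005],0],[0,[0.0002,0.004,-0.0005],0],[0,[0.0002,0.004,-0.0006],0],[0,[0.0003,0.004,-0.0006],0],[0,[0.0003,0.004,-0.0006],0],[0,[0.0003,0.003,-0.0005],0],[0,[0,0,0],0],[0,[0,0,0],0]]'
cat > m.py <<'E'
from h import *
im,d,c=cam('top');W=pts(d,c);P=np.array([.4235,.0015])
r=np.hypot(*(W[...,:2]-P).transpose(2,0,1));a=np.arctan2(W[...,1]-P[1],W[...,0]-P[0])
for z0,z1,r0,r1,n in((.031,.037,.05,.11,'arm'),(.040,.046,.18,.198,'bar')):
    m=(W[...,2]>z0)&(W[...,2]<z1)&(r>r0)&(r<r1)&(abs(a)<.6);print(n,m.sum(),a[m].mean().round(3),a[m].min().round(3),a[m].max().round(3))
im3,d,c=cam('scene');cv2.imwrite('pics/m.png',np.hstack([cv2.resize(im3[150:270,190:340],None,fx=2.6,fy=2.6),cv2.resize(im[120:240,210:360],None,fx=2.6,fy=2.6)]))
E
python3 m.py
```

```text
time_s: 38.1
ee_pos: [0.6007, 0.0107, 0.1061]
orientation: [-3.041, 0.602, 3.041]
contact_force: [-8.1, 0.3, -6.5]
opening: -0.0
grip_force: 4.6
arm 405 0.045 -0.263 0.406
bar 18 -0.042 -0.1 -0.017
```

```bash
python3 -m inch '[[0,[0.0004,0.0034,-0.0006],0],[0,[0.0005,0.0034,-0.0006],0],[0,[0.0005,0.0034,-0.0007],0],[0,[0.0006,0.0034,-0.0008],0],[0,[0.0006,0.0034,-0.0008],0],[0,[0,0,0],0],[0,[0,0,0],0],[0,[0,0,0],0],[0,[0,0,0],0],[0,[0,0,0],0]]'
python3 m.py
```

```text
time_s: 39.45
ee_pos: [0.5982, 0.027, 0.1054]
orientation: [-3.04, 0.6, 3.04]
contact_force: [-9.9, -1.7, -5.3]
opening: 0.0001
grip_force: 5.3
arm 468 0.146 -0.151 0.493
bar 22 0.048 -0.008 0.077
```

View pics/m.png

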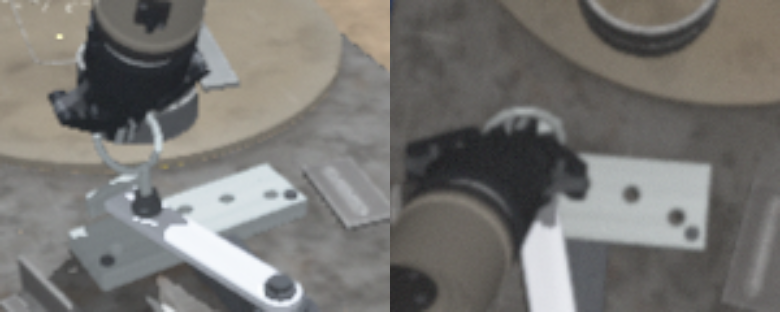

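Run:
```python
from h import *
P=np.array([.4235,.0015])
def f(W,l):
    for r0,r1 in((.03,.05),(.05,.07),(.07,.09)):
        r=np.hypot(*(W[...,:2]-P).transpose(2,0,1));a=np.arctan2(W[...,1]-P[1],W[...,0]-P[0])
        m=(W[...,2]>.030)&(W[...,2]<.0375)&(r>r0)&(r<r1)&(abs(a)<.7);print(l,m.sum(),a[m].mean().round(3),np.percentile(a[m],[2,98]).round(3))
f(np.load('/tmp/top.npz')['W'],'home')
im,d,c=cam('top');f(pts(d,c),'now')
M=rot(ctrl.sense()['orientation']);print((M.T@[0,0,-1]).round(3),(M.T@[0,1,0]).round(3),(M.T@[1,0,0]).round(3))
```

```text
home 174 -0.084 [-0.54  0.4 ]
home 169 -0.092 [-0.38   0.204]
home 168 -0.101 [-0.309  0.118]
now 166 0.145 [-0.309  0.61 ]
now 170 0.153 [-0.139  0.44 ]
now 169 0.144 [-0.061  0.35 ]
[0.565 0.084 0.821] [ 0.084  0.984 -0.158] [-0.821  0.158  0.548]
```

```bash
python3 -m inch '[[0,[0.0004,0.0015,-0.0004],0],[0,[0.0003,0.0015,-0.0003],0],[0,[0,0,0],0],[0,[0.0011,0.0002,0.0016],0],[0,[0.0011,0.0002,0.0016],0],[0,[0.0011,0.0002,0.0016],0],[0,[0.0011,0.0001,0.0016],0],[0,[0.0011,0.0001,0.0016],0],[0,[0.0011,0.0002,0.0016],0],[0,[0,0,0],0]]'
python3 - <<'E'
from h import *
im,d,c=cam('top');P=np.array([.4235,.0015]);W=pts(d,c)
r=np.hypot(*(W[...,:2]-P).transpose(2,0,1));a=np.arctan2(W[...,1]-P[1],W[...,0]-P[0])
for r0,r1 in((.03,.05),(.05,.07),(.07,.09)):
    m=(W[...,2]>.030)&(W[...,2]<.0375)&(r>r0)&(r<r1)&(abs(a)<.7);print(a[m].mean().round(3))
E
```

```text
time_s: 40.85
ee_pos: [0.5978, 0.0297, 0.0937]
orientation: [-3.039, 0.6, 3.039]
contact_force: [-11.3, -2.8, -4.3]
opening: 0.0001
grip_force: 5.6
0.152
0.166
0.163
```

```bash
python3 -m inch '[[0,[0.0011,0.0002,0.0016],0],[0,[0.0011,0.0002,0.0016],0],[0,[0.0011,0.0002,0.0016],0],[0,[0.0011,0.0001,0.0016],0],[0,[0.0011,0.0001,0.0016],0],[0,[0.002,0,0],0],[0,[0.002,0,0],0],[0,[0.002,0,0],0],[0,[0.002,0,0],0],[0,[0,0,0],0]]'
python3 - <<'E'
from h import *
im,d,c=cam('top');P=np.array([.4235,.0015]);W=pts(d,c)
r=np.hypot(*(W[...,:2]-P).transpose(2,0,1));a=np.arctan2(W[...,1]-P[1],W[...,0]-P[0])
m=(W[...,2]>.095)&(W[...,2]<.12)&(r>.165)&(r<.2)&(abs(a)<.5);print('ringtop',m.sum(),W[m].mean(0),np.percentile(W[m][:,2],[50,90,98]))
E
```

```text
time_s: 42.15
ee_pos: [0.5951, 0.0339, 0.0822]
orientation: [-3.044, 0.606, 3.042]
contact_force: [0.3, -0.7, 0.3]
opening: 0.0002
grip_force: 0.3
ringtop 201 [0.59937719 0.03590711 0.10604451] [0.10477619 0.11758225 0.11935843]
```

```bash
python3 -m inch '[[0,[0.0015,-0.0015,0],0],[0,[0.0015,-0.0015,0],0],[0,[0.001,-0.002,0],0],[0,[0,0,0],0],[0,[0,0,-0.005],0],[0,[0,0,-0.01],0],[0,[0,0,-0.01],0],[0,[0,0,-0.01],0],[0,[0,0,-0.01],0],[0,[0,0,-0.005],0]]'
python3 -c "
from h import *
print(ctrl.sense()['joint_positions'].round(2))"
```

```text
time_s: 43.45
ee_pos: [0.5622, 0.0363, 0.1211]
orientation: [-3.043, 0.605, 3.041]
contact_force: [0.4, -0.7, -0.0]
opening: -0.0
grip_force: 0.0
[ 0.03  0.22 -0.39  2.29  1.31  0.43 -0.07]
```

Free, no contact. I'll back off along the tool axis and up, then check.

```bash
python3 -m inch '[[0,[0,0,-0.012],0],[0,[0,0,-0.012],0],[0,[0,0,-0.012],0],[0,[-0.008,0,-0.014],0],[0,[-0.012,0,-0.018],0],[0,[-0.012,0,-0.018],0],[0,[-0.012,0,-0.018],0],[0,[-0.01,0,-0.016],0],[0,[0,0,0],0],[0,[0,0,0],0]]'
python3 - <<'E'
from h import *
im,d,c=cam('top');W=pts(d,c);P=np.array([.4235,.0015])
r=np.hypot(*(W[...,:2]-P).transpose(2,0,1));a=np.arctan2(W[...,1]-P[1],W[...,0]-P[0])
m=(W[...,2]>.098)&(W[...,2]<.125)&(r>.165)&(r<.21)&(abs(a)<.5);print('ringtop',m.sum(),W[m].mean(0),W[m][:,2].max(),'ang',a[m].mean())
im3,d,c=cam('scene');W=pts(d,c)
m=(W[...,2]>.098)&(W[...,2]<.125)&(abs(W[...,0]-.607)<.04)&(abs(W[...,1]-.03)<.06);print('scene',m.sum(),W[m].mean(0),W[m][:,2].max())
cv2.imwrite('pics/f.png',np.hstack([cv2.resize(im3[150:270,190:340],None,fx=2.6,fy=2.6),cv2.resize(im[120:240,190:340],None,fx=2.6,fy=2.6)]))
E
```

```text
time_s: 44.7
ee_pos: [0.5396, 0.0497, 0.2483]
orientation: [-3.042, 0.603, 3.041]
contact_force: [-0.1, -0.7, -0.5]
opening: -0.0002
grip_force: 0.0
ringtop 99 [0.60643828 0.03043558 0.10378499] 0.10977782323852248 ang 0.15672021769469033
scene 54 [0.60352581 0.0355804  0.10198632] 0.10693949234712374
```

View pics/f.png

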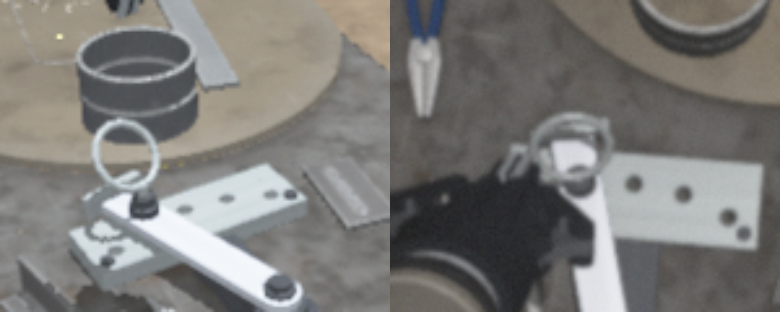

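The arm stands in the next hole on the left. The ring top is at its home height (0.104/0.110 m against 0.103/0.111 m at the start), and the robot is clear.

```bash
python3 -c "
from station import ctrl
print(ctrl.close_job())"
```

```text
the job is handed in; nothing more can be done
None
```

I handed the job in: the stop arm is one hole over to the left, towards the T-shaped weld sample, with the pin home by measurement and the gripper clear; the weld sample, plate and punch were never touched as far as I could see, and no verdict came back.

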